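# Clamp a project box in the crank vice

### The job

Stand the small plastic project box upright in the vice, flat on the steel bed between the two jaws and midway across them, its long sides facing the jaws, and let go of it. Then wind the crank clockwise by its spinning grip until the jaws hold the box firmly, stopping as soon as you feel it nip up so that the plastic does not crack, and let go of the crank. Leave the other things on the table alone.

Things in the scene. Friction and masses are not known exactly. Their poses are not given: they have to be found in the camera images.
- casing: the project box: grey plastic, aluminium top plate with a black dial and a dark socket; 60 (x) x 40 (y) x 40 (z) mm, 46 with the fittings, about 120 g; starts upright on the table left or right of the vice. Origin at the centre of its underside, z up. The jaws close on its 60 x 40 mm sides (facing its +y and -y); take it by the other two, 60 mm apart. It cracks if squeezed by more than 140 N.
- vice: grey vice, bolted down, base 100 (x) x 300 (y) x 20 mm; origin on the table, z up, y along the vice from crank to jaws. Steel bed 50 mm wide along x = 0, top at z = 30 mm; two jaws on it, 56 mm wide in x, tops at z = 64 mm. The rear jaw was set by hand: its rubber face, looking to -y, is somewhere from y = 90 to 99 mm, not measured; it only gives 1 mm per 100 N.
- jaw: the moving jaw, dark steel; origin at the foot of its clamping face, on the bed; the face looks to the vice's +y and starts at y = 30 mm of the vice, wound fully back. Each clockwise turn of the crank (seen from above) moves it 18.8 mm (3 mm per rad) to +y; it pushes the box along the bed until that meets the rear jaw.
- crank_axis (a point): point on the crank's upright axis at the height of the middle of the grip (136 mm above the table), over the round grey gear turret at y = -85 mm of the vice. The crank arm's top is 106 mm above the table; all else of the vice is lower. The crank may start in any direction away from the jaws.
- grip_mid (a point): middle of the crank's grip: black upright cylinder, 20 mm across, 50 mm tall (107 to 157 mm above the table), 55 mm from the crank axis, spinning freely on its pin, so a hand of fixed heading can carry it round.
- crank: steel crank arm; origin on its axis, z up, its x axis points to the grip. Winding it takes about 7 N along the circle at the grip; once the box is nipped each further newton there means about 18 N of clamping (20 N holds the box firmly, 140 N cracks it). It stays where it is left; its end stop lies beyond the clamping range.
- speaker: black round loudspeaker, 58 mm across, 46 mm tall, loose; origin under its centre; leave alone
- spool: dark flanged spool, 60 mm across, 54 mm tall, loose; origin under its centre; leave alone
- flask: blue drinking bottle, 68 mm across, 220 mm tall, loose; origin under its centre; leave alone
- cup: paper-coloured cup, 80 mm across, 95 mm tall, loose; origin under its centre; leave alone
- driver: screwdriver lying on the table in front of the vice, loose; leave alone
- tin: plain steel tin, 68 mm across, 55 mm tall, loose; origin under its centre; leave alone
- bits: low green compartment tray, 100 x 150 x 30 mm; origin under its centre; leave alone
Not all that is in view belongs to the job. What is shaped like the casing but blue is not meant.

How it is judged:
By the outcome, as a careful person would: the job done as asked, in the order asked, and still so for the second after the job is handed in, with the robot touching nothing.
It also fails if it takes over 72 s, if anything falls off the work surface, if the arm or the gripper's body presses on something with over 40 N, if the wrist force passes 120 N, or if a joint passes its speed limit or range.

### The arm

A 6-joint arm with a two-finger parallel gripper is mounted at the origin on the work surface. World frame = base frame: x ahead of the robot, y to its left, z up, the work surface at z = 0. Lengths are in m, angles in rad, forces in N, time in s.
With the tool pointing down it reaches from about 0.25 to 0.725 m from the base axis. Payload 4 kg.
Tool frame: the origin (TCP) lies at the very end of the fingers, on their centre line; the grasp point (between the pads) lies 19 mm behind it; z points along the fingers, y is the direction in which the jaws open and shut (so a half turn about z gives the same grasp; the last joint's range is limited). The gripper opens to 85 mm and grips with 20 to 120 N. Pads are 22 mm wide; open, the fingers measure 114 mm over their backs; the gripper's body (76 mm by 85 mm) begins 54 mm behind the grasp point. The pads swing forward as they close: fully open they stand 13 mm farther back than shut.
Start: joints at [-1.277, 0.241, 0.005, 1.335, 0, 1.571], TCP at [0.145, -0.479, 0.231] pointing down, gripper open.
Joint ranges: [-2.72, 2.72], [-1.05, 1.87], [-1.09, 1.28], [-1.99, 2.15], [-1.42, 1.44], [-3.14, 3.14]. Speed limits (rad/s): [2.79, 2.79, 3.14, 3.14, 3.14, 3.14].

### API

Orientations are given as a unit quaternion [x, y, z, w].
In Python, from workcell import bot gives the robot as it stands.
- The arm moves only by the shell command python3 -m crank 'ROWS'. ROWS is JSON, a list that holds one entry, the list of rows, each a list of 5 numbers: the shift along the tool's x, y, z in mm, then the turn about the tool's z in degrees, then the closure in counts, from 0 (fully open) to 255 (shut). In form: [[[tx, ty, tz, turn, grip], ...]]. A call has 1 to 12 rows; each row shifts and turns the pose as measured when the row begins, along the tool's axes as they then stand; what a row does not reach is not made up. A row lasts 1/8 s, in which the tool goes at most 62.5 mm and 10.7 degrees, less where a joint would pass 70% of its speed; a pose out of reach is approached as far as the arm can. A call is refused whole if a number of a shift passes 62.5 or a number of a turn 10.7, either way. A call with a gripper value outside its range is refused whole. The fingers move at their own pace and stop on an object; the grip force is fixed at half the most. Time passes only in rows, so rows that do not move let the fingers close. It gives the time, the measured TCP pose, the force and the opening at its end, in the units of the state.
- bot.get_obs(): the state, without advancing time (a new reading comes with each control period).
- bot.camera(name): name is "scene" or "top" or "wrist"; returns a dict with "img" (480x640x3 uint8, blue, green, red), "depth" (480x640 float32, m along the optical axis (not along the pixel's ray), 0 where there is no reading), "fx", "fy", "cx", "cy" (pixels), "R" (3x3) and "t" (3): a world point X has camera coordinates R X + t; the wrist camera has in their place "T_tool_cam" (4x4, takes a point from camera to tool coordinates, whose origin is the TCP and whose axes are the flange's). Camera axes: x right, y down, z forward; pixel columns grow to the right and rows downward; lengths in m; the calibration is good to about 2 mm. A picture is of the moment at which its call begins: read the wrist's pose just before it.
- bot.job_done(): hands the job in, once; it reports no verdict.
The state is a dict: "clock": time; "joint_pos": joint angles; "joint_vel": joint speeds; "tau": joint torques, N m; "eef_pos": TCP position; "tool_rot": TCP orientation; "ft_force": force on the tool from outside, world axes, zero at the start; "ft_torque": the same for the moment, N m; "grip_width": finger opening in m.
Only numpy, scipy, OpenCV 4.12 (cv2) and the standard library are available. Lean on these libraries where they do the work, as an engineer would, in place of code of your own. Each camera call takes 0.05 s, during which the arm holds its last target.

## Working session

There is one attempt and no reset: what is moved stays moved. The work goes in short steps, Python scripts to look and compute and a shell command to move; the robot and the scene stay as the last step left them, time stands still between calls to the robot, and variables do not carry over. Pictures are saved under pics/ and viewed, and the job is handed in when it is done.

```bash
ls; mkdir -p pics
python3 - <<'E'
from workcell import bot
import cv2,numpy as np
o=bot.get_obs(); print({k:np.round(v,4).tolist() for k,v in o.items()})
for n in ["scene","top"]:
    c=bot.camera(n); cv2.imwrite(f"pics/{n}0.png",c["img"]); np.savez(f"pics/{n}0.npz",**c)
    print(n,c["fx"],c["cx"],c["cy"],np.round(c["R"],3).tolist(),c["t"])
E
```

```text
pics
{'clock': 0.0, 'joint_pos': [-1.277, 0.2414, 0.0038, 1.3352, -0.0, 1.5708], 'joint_vel': [0.0003, 0.001, 0.0017, -0.0007, 0.0012, -0.0019], 'tau': [-0.0009, -37.2315, 25.241, 0.0169, -0.0, 0.0], 'eef_pos': [0.1446, -0.478, 0.2304], 'tool_rot': [0.9892, 0.1464, -0.0001, -0.001], 'ft_force': [-0.2936, 0.9547, 0.5859], 'ft_torque': [0.0145, -0.0411, 0.0167], 'grip_width': 0.0854}
scene 447.25428531859257 317.9224494316602 245.52219017244767 [[-0.823, 0.567, 0.016], [0.368, 0.555, -0.746], [-0.432, -0.608, -0.666]] [ 0.458924   -0.13411917  1.25462894]
top 617.4676504208674 323.79613245227404 241.68248317398994 [[-0.004, -1.0, -0.0], [-0.997, 0.004, -0.077], [0.077, 0.0, -0.997]] [-0.00339509  0.59520052  1.70803668]
```

View pics/top0.png

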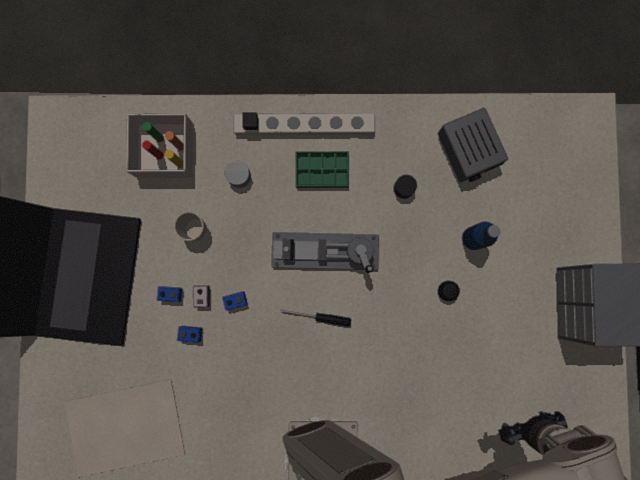

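View pics/scene0.png

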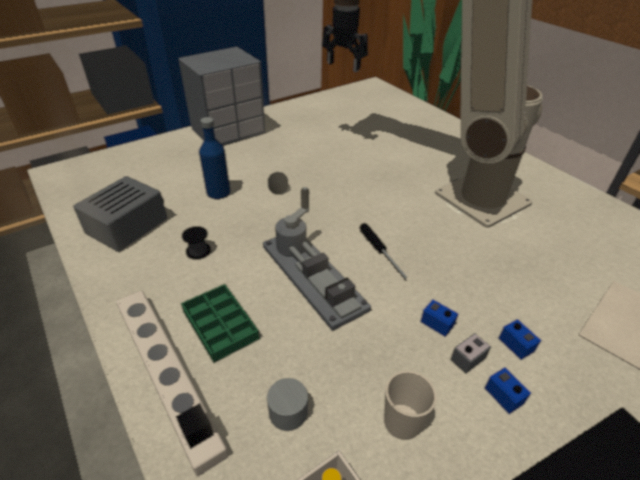

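The top view shows the grey casing at about (201,296) among three blue decoys. The vice spans (272–378, 233–271), with the crank turret at (360,250), the grip at (369,268) and the jaws to the left (+y). Next I'll zoom in and measure.

```bash
cat > h.py <<'E'
import numpy as np,cv2
def load(n): return dict(np.load(f"pics/{n}.npz"))
def back(c,u,v,z=None):
    """pixel -> world, by depth or by plane z"""
    R,t=c["R"],c["t"]; d=np.array([(u-c["cx"])/c["fx"],(v-c["cy"])/c["fy"],1.0])
    o=-R.T@t; w=R.T@d
    s=c["depth"][int(round(v)),int(round(u))] if z is None else (z-o[2])/w[2]
    return o+s*w
def cloud(c):
    h,w=c["depth"].shape; u,v=np.meshgrid(np.arange(w),np.arange(h)); D=c["depth"]
    P=np.stack([(u-c["cx"])/c["fx"]*D,(v-c["cy"])/c["fy"]*D,D],-1)
    return (P-c["t"])@c["R"]
def proj(c,X):
    p=c["R"]@np.asarray(X)+c["t"]; return c["fx"]*p[0]/p[2]+c["cx"],c["fy"]*p[1]/p[2]+c["cy"]
E
python3 - <<'E'
from h import *
c=load("top0"); P=cloud(c)
im=c["img"]
a=cv2.resize(im[225:345,150:270],None,fx=3.3,fy=3.3,interpolation=cv2.INTER_CUBIC)
b=cv2.resize(im[210:330,262:392],None,fx=3.05,fy=3.3,interpolation=cv2.INTER_CUBIC)
cv2.imwrite("pics/zoom0.png",np.hstack([a,b[:a.shape[0]]]))
def rect(sl,zlo,zhi):
    q=P[sl].reshape(-1,3); m=(q[:,2]>zlo)&(q[:,2]<zhi); q=q[m]
    r=cv2.minAreaRect((q[:,:2]*1000).astype(np.float32)); return len(q),r,np.median(q[:,2])
print("casing",rect(np.s_[280:312,188:214],.025,.06))
print("casing top",rect(np.s_[280:312,188:214],.036,.043))
print("vice base",rect(np.s_[225:280,265:385],.012,.026))
print("grip",rect(np.s_[225:285,340:390],.13,.17))
print("arm",rect(np.s_[225:285,340:390],.095,.112))
print("jaws",rect(np.s_[225:280,265:345],.055,.072))
for n,s in dict(flask=np.s_[215:255,455:505],spk=np.s_[275:305,430:465],spool=np.s_[170:205,390:420],cup=np.s_[205:250,170:210]).items(): print(n,rect(s,.02,.25))
print("drv",rect(np.s_[300:335,275:360],.006,.05))
E
```

```text
casing (329, ((446.2416076660156, 335.95306396484375), (58.63082504272461, 40.358192443847656), 1.0040526390075684), np.float64(0.041148266693879214))
casing top (172, ((446.48583984375, 336.1051330566406), (57.838218688964844, 39.57218933105469), 0.20596152544021606), np.float64(0.039857581548118255))
vice base (1714, ((568.152099609375, -14.435409545898438), (151.65560913085938, 320.259765625), 0.40742936730384827), np.float64(0.020621283968630666))
grip (50, ((515.4735717773438, -121.49624633789062), (17.449174880981445, 17.685556411743164), 0.20455406606197357), np.float64(0.15566464827617266))
arm (182, ((550.39306640625, -103.38246154785156), (81.15689849853516, 44.29509735107422), 1.811678409576416), np.float64(0.10542881053829915))
jaws (411, ((571.8178100585938, 23.778656005859375), (170.4270782470703, 54.69807052612305), 89.33113098144531), np.float64(0.06393122592710955))
flask (783, ((605.3677978515625, -424.588623046875), (67.67234802246094, 62.783084869384766), 15.248797416687012), np.float64(0.1464049048167905))
spk (347, ((457.82904052734375, -350.43206787109375), (55.90486145019531, 55.69892501831055), 43.299922943115234), np.float64(0.04409877351666861))
spool (367, ((750.0036010742188, -233.30850219726562), (59.152462005615234, 57.63725280761719), 70.213623046875), np.float64(0.0548365305487775))
cup (463, ((634.4103393554688, 359.58697509765625), (78.29377746582031, 78.177490234375), 65.79852294921875), np.float64(0.07531857945649949))
drv (654, ((384.8934631347656, 14.005302429199219), (235.61807250976562, 94.82890319824219), 89.75871276855469), np.float64(0.01599157573343637))
```

View pics/zoom0.png

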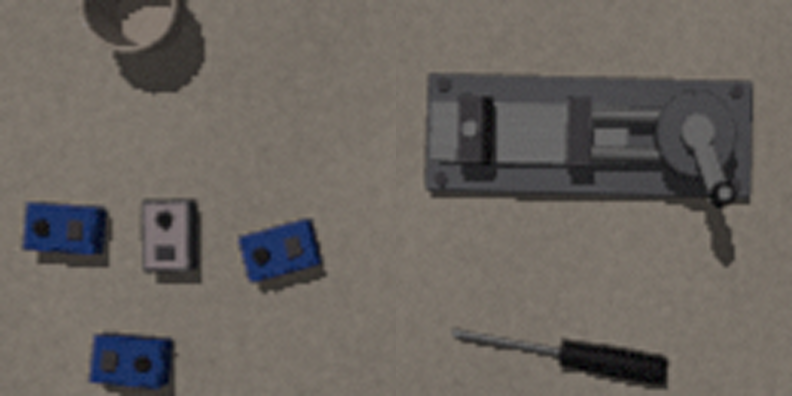

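The zoom shows the casing with its dial towards +x and its long side along world x. The vice's long axis runs along world y, with the rear jaw at cols 282–294, the moving jaw at 318–326, and the crank pointing towards −x/−y. Next I'll refine the vice pose from the jaw tops, the base outline and the crank axis.

Run:
```python
from h import *
c=load("top0"); P=cloud(c)
def pts(sl,lo,hi):
    q=P[sl].reshape(-1,3); return q[(q[:,2]>lo)&(q[:,2]<hi)]
for n,sl in dict(rear=np.s_[228:275,276:300],mov=np.s_[228:275,314:330]).items():
    q=pts(sl,.0605,.068); r=cv2.minAreaRect((q[:,:2]*1e3).astype(np.float32)); print(n,len(q),r,q.min(0),q.max(0))
q=pts(np.s_[228:275,268:385],.0,.2)
# base corners by image edges: segment dark-grey vs table per column
g=cv2.cvtColor(c["img"],cv2.COLOR_BGR2GRAY).astype(float)
g=cv2.GaussianBlur(g,(3,3),0)
up=[];
for u in range(278,374,2):
    col=g[222:245,u]; k=np.argmin(np.diff(col)); 
    d=np.diff(col)[k-1:k+2]; s=k+ (d@[-1,0,1])/d.sum() if len(d)==3 else k
    up.append(back(c,u,222+s+.5,.02)[:2])
up=np.array(up); f=np.polyfit(up[:,1],up[:,0],1); res=up[:,0]-np.polyval(f,up[:,1]); m=abs(res)<.003; f=np.polyfit(up[m,1],up[m,0],1)
print("far edge x at y=-.015:",np.polyval(f,-.015),"slope",f[0],"std",res[m].std(),m.sum())
for nm,rng,sgn in(("left",(262,285),1),("right",(368,392),-1)):
    e=[]
    for v in range(238,266,2):
        row=g[v,rng[0]:rng[1]]; dd=np.diff(row)*sgn; k=np.argmin(dd); d=dd[max(k-1,0):k+2]; s=k+(d@[-1,0,1])/d.sum() if len(d)==3 else k
        e.append(back(c,rng[0]+s+.5,v,.02)[:2])
    e=np.array(e); print(nm,"y",np.median(e[:,1]),"slope dy/dx",np.polyfit(e[:,0],e[:,1],1)[0])
q=pts(np.s_[225:275,335:385],.07,.1); r=cv2.minEnclosingCircle((q[:,:2]*1e3).astype(np.float32)); print("turret",len(q),np.median(q[:,2]),r)
q=pts(np.s_[225:280,335:385],.098,.125); print("armhub",cv2.minAreaRect((q[:,:2]*1e3).astype(np.float32)),np.unique(np.round(q[:,2],3),return_counts=True))
```

```text
rear 133 ((573.75244140625, 93.6827392578125), (30.03619956970215, 52.378971099853516), 89.67765808105469) [0.54750598 0.07853212 0.06059416] [0.59990768 0.10859962 0.06797633]
mov 98 ((570.5263061523438, 0.47680187225341797), (19.17385482788086, 51.95025634765625), 89.76961517333984) [ 0.5445457  -0.00920374  0.06056661] [0.59647357 0.01013043 0.06795033]
far edge x at y=-.015: 0.6204859619242998 slope 0.02833903016048351 std 0.0010826187225412257 46
left y 0.14067668159778174 slope dy/dx -0.24899309099320754
right y -0.15942021983265287 slope dy/dx -0.02679693320592139
turret 428 0.08639258117766763 ((555.206298828125, -106.70372772216797), 48.84635543823242)
armhub ((542.44970703125, -107.25404357910156), (76.82599639892578, 31.250463485717773), 13.353737831115723) (array([0.099, 0.1  , 0.101, 0.102, 0.103, 0.104, 0.105, 0.106, 0.107,
       0.108, 0.109, 0.11 , 0.111, 0.112, 0.113, 0.114, 0.116, 0.118]), array([ 4,  9,  9, 10, 15, 11, 19, 25, 20, 11, 14,  9,  7,  6,  1,  2,  1,
        1]))
```

```bash
cat >> h.py <<'E'
def go(o,tgt,yhead=None):
    """needed tool-frame shift (mm) and turn (deg) to tgt; yhead=world heading of tool y (deg)"""
    from scipy.spatial.transform import Rotation as Ro
    R=Ro.from_quat(o["tool_rot"]).as_matrix(); d=R.T@(np.asarray(tgt)-o["eef_pos"])*1e3
    h=np.degrees(np.arctan2(R[1,1],R[0,1])); s=f"clock {o['clock']:.2f} eef {np.round(o['eef_pos'],4)} yhead {h:.2f} tilt {np.degrees(np.arccos(-R[2,2])):.2f} F {np.round(o['ft_force'],1)} w {o['grip_width']:.4f} shift {np.round(d,1)}"
    if yhead is not None: s+=f" turn {(h-yhead+180)%360-180:.2f}"
    print(s)
E
python3 -m crank '[[[35,-46,0,0,0],[35,-46,0,0,0],[35,-46,0,0,0],[35,-46,0,0,0],[35,-46,0,0,0],[35,-46,0,0,0],[35,-46,0,0,0],[35,-46,0,0,0],[35,-46,0,0,0],[35,-46,0,0,0],[35,-46,0,0,0],[35,-46,0,0,0]]]'
python3 -c "
from h import *; from workcell import bot
go(bot.get_obs(),[.41,.336,.23],0)"
```

```text
clock: 1.6
eef_pos: [0.4037, 0.1529, 0.2302]
tool_rot: [0.986, 0.168, -0.002, -0.018]
ft_force: [0.5, -1.0, 0.5]
grip_width: 0.0853
clock 1.60 eef [0.4037 0.1529 0.2302] yhead -70.60 tilt 2.02 F [ 0.5 -1.   0.5] w 0.0853 shift [  66.7 -170.5    6.4] turn -70.60
```

```bash
python3 -m crank '[[[22,-57,0,0,0],[22,-57,0,0,0],[22,-57,0,0,0],[0,0,0,-10.5,0],[0,0,0,-10.5,0],[0,0,0,-10.5,0],[0,0,0,-10.5,0],[0,0,0,-10.5,0],[0,0,0,-10.5,0],[0,0,0,-8,0],[0,0,0,0,0]]]'
python3 - <<'E'
from h import *; from workcell import bot
o=bot.get_obs(); go(o,[.446,.336,.15],.5)
c=bot.camera("wrist"); cv2.imwrite("pics/w1.png",c["img"]); np.savez("pics/w1.npz",eef=o["eef_pos"],rot=o["tool_rot"],**c); print(c["T_tool_cam"],c["fx"],c["cx"],c["cy"])
E
```

```text
clock: 2.98
eef_pos: [0.4369, 0.2579, 0.2334]
tool_rot: [0.646, 0.762, 0.015, -0.053]
ft_force: [-0.4, -0.0, 0.5]
grip_width: 0.0852
clock 2.98 eef [0.4369 0.2579 0.2334] yhead 9.55 tilt 6.27 F [-0.4 -0.   0.5] w 0.0852 shift [67.  25.7 89.5] turn 9.05
[[-1.05387036e-03 -9.47403250e-01 -3.20040579e-01  8.21082041e-02]
 [ 9.99999436e-01 -9.56098088e-04 -4.62626740e-04  4.60687841e-04]
 [ 1.32303892e-04 -3.20040886e-01  9.47403723e-01 -1.41527364e-01]
 [ 0.00000000e+00  0.00000000e+00  0.00000000e+00  1.00000000e+00]] 388.9087507666166 319.4808039726981 236.38302332318437
```

View pics/w1.png

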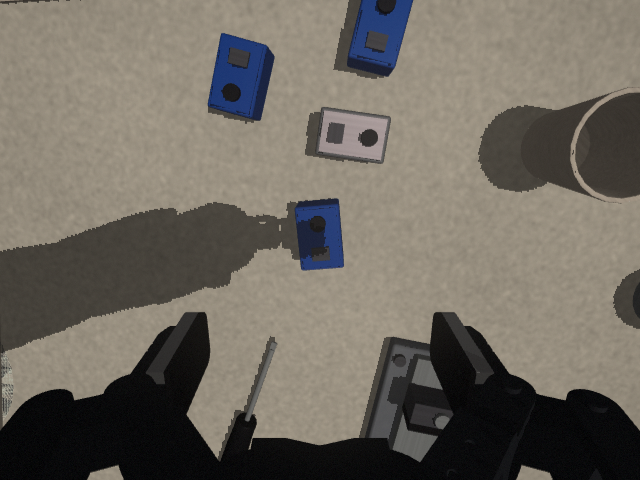

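The wrist view shows the grey casing at (355,136), with blue boxes at (240,78), (380,35) and (320,235), and the rear jaw at (430,415). The tool has picked up a 6° tilt, so I need to find out why before grasping.

```bash
cat > s.py <<'E'
import sys
from h import *; from workcell import bot
from scipy.spatial.transform import Rotation as Ro
a=[float(x) for x in sys.argv[1:]]
o=bot.get_obs(); go(o,a[:3],a[3] if len(a)>3 else None)
R=Ro.from_quat(o["tool_rot"]).as_matrix(); print("z axis",np.round(R[:,2],4),"in tool: x.up %.2f deg y.up %.2f deg"%tuple(np.degrees(R[2,:2])),"j",np.round(o["joint_pos"],3))
E
python3 -m crank '[[[0,0,0,0,0]]]' >/dev/null; python3 s.py .446 .336 .15 .5
python3 -m crank '[[[0,0,0,5,0],[0,0,0,0,0]]]' >/dev/null; python3 s.py .446 .336 .15 .5
python3 -m crank '[[[20,0,0,0,0],[0,0,0,0,0]]]' >/dev/null; python3 s.py .446 .336 .15 .5
```

```text
clock 3.15 eef [0.4368 0.2578 0.2332] yhead 9.42 tilt 6.28 F [-0.2  0.2 -0.3] w 0.0855 shift [67.1 25.7 89.3] turn 8.92
z axis [-0.0611  0.0906 -0.994 ] in tool: x.up 5.69 deg y.up -2.62 deg j [0.468 0.264 0.036 1.357 0.109 1.876]
clock 3.40 eef [0.4367 0.2577 0.233 ] yhead 4.21 tilt 6.28 F [-0.6 -0.1 -0. ] w 0.0857 shift [69.2 19.6 89. ] turn 3.71
z axis [-0.0615  0.0904 -0.994 ] in tool: x.up 5.42 deg y.up -3.15 deg j [0.468 0.264 0.036 1.357 0.109 1.968]
clock 3.65 eef [0.4354 0.2789 0.2351] yhead 4.25 tilt 6.29 F [-0.4 -0.6 -0.6] w 0.0853 shift [47.9 19.5 89.1] turn 3.75
z axis [-0.0613  0.0909 -0.994 ] in tool: x.up 5.45 deg y.up -3.13 deg j [0.506 0.279 0.062 1.363 0.109 2.004]
```

```bash
python3 -m crank '[[[0,0,0,10.5,0],[0,0,0,10.5,0],[0,0,0,0,0]]]' >/dev/null; python3 s.py .446 .336 .15 .5
python3 -m crank '[[[0,0,0,-10.5,0],[0,0,0,-10.5,0],[0,0,0,0,0]]]' >/dev/null; python3 s.py .446 .336 .15 .5
python3 -m crank '[[[58,0,0,0,0],[0,0,0,0,0]]]' >/dev/null; python3 s.py .446 .336 .15 .5
python3 -m crank '[[[-58,0,0,0,0],[0,0,0,0,0]]]' >/dev/null; python3 s.py .446 .336 .15 .5
```

```text
clock 4.03 eef [0.435  0.2799 0.235 ] yhead -17.08 tilt 6.26 F [-0.3 -0.3  0.2] w 0.0854 shift [50.9  1.3 88.9] turn -17.58
z axis [-0.0615  0.0901 -0.994 ] in tool: x.up 3.88 deg y.up -4.90 deg j [0.508 0.28  0.062 1.363 0.109 2.379]
clock 4.40 eef [0.4349 0.2802 0.2349] yhead 4.76 tilt 6.25 F [-0.9  0.4  0.3] w 0.0853 shift [46.5 20.3 88.8] turn 4.26
z axis [-0.0616  0.0897 -0.9941] in tool: x.up 5.41 deg y.up -3.11 deg j [0.509 0.28  0.063 1.363 0.109 1.998]
clock 4.65 eef [0.4308 0.3385 0.2405] yhead 4.52 tilt 6.23 F [-0.4 -0.4 -1. ] w 0.0855 shift [-12.1  19.9  88.8] turn 4.02
z axis [-0.0611  0.0896 -0.9941] in tool: x.up 5.39 deg y.up -3.10 deg j [0.606 0.331 0.147 1.386 0.109 2.1  ]
clock 4.90 eef [0.4347 0.28   0.2342] yhead 4.57 tilt 6.18 F [-0.2  0.7 -0.3] w 0.0855 shift [47.  20.3 88. ] turn 4.07
z axis [-0.0618  0.0881 -0.9942] in tool: x.up 5.30 deg y.up -3.14 deg j [0.509 0.281 0.062 1.363 0.107 2.002]
```

```bash
python3 -m crank '[[[-60,0,0,0,0],[-60,0,0,0,0],[-60,0,0,0,0],[-60,0,0,0,0],[-60,0,0,0,0],[0,0,0,0,0]]]' >/dev/null; python3 s.py .446 .336 .15 .5
python3 -m crank '[[[15,0,0,0,0],[15,0,0,0,0],[15,0,0,0,0],[15,0,0,0,0],[15,0,0,0,0],[15,0,0,0,0],[15,0,0,0,0],[15,0,0,0,0],[0,0,0,0,0]]]' >/dev/null; python3 s.py .446 .336 .15 .5
```

```text
clock 5.65 eef [ 0.4598 -0.0244  0.2065] yhead 4.44 tilt 6.06 F [0.  0.5 0.3] w 0.0854 shift [353.6  16.8  89.3] turn 3.94
z axis [-0.0554  0.0899 -0.9944] in tool: x.up 5.38 deg y.up -2.78 deg j [-0.108  0.227 -0.084  1.325  0.084  1.385]
clock 6.78 eef [0.4496 0.1091 0.2197] yhead 4.95 tilt 6.12 F [-0.5 -0.4 -0.7] w 0.0852 shift [218.7  19.2  90.2] turn 4.45
z axis [-0.0546  0.0915 -0.9943] in tool: x.up 5.49 deg y.up -2.68 deg j [ 0.173  0.202 -0.08   1.327  0.1    1.657]
```

```bash
python3 -m crank '[[[0,0,0,10.5,0],[0,0,0,10.5,0],[0,0,0,10.5,0],[0,0,0,10.5,0],[0,0,0,10.5,0],[0,0,0,10.5,0],[0,0,0,0,0]]]' >/dev/null; python3 s.py .446 .336 .15 .5
python3 -m crank '[[[-22,57,0,0,0],[0,0,0,0,0]]]' >/dev/null; python3 s.py .446 .336 .15 .5
python3 -m crank '[[[-22,57,0,0,0],[0,0,0,-10.5,0],[0,0,0,0,0]]]' >/dev/null; python3 s.py .446 .336 .15 .5
```

```text
clock 7.65 eef [0.4498 0.1061 0.2189] yhead -59.76 tilt 6.02 F [ 0.3 -0.5  0.7] w 0.0856 shift [ 112.8 -192.2   89.1] turn -60.26
z axis [-0.0557  0.0888 -0.9945] in tool: x.up -0.19 deg y.up -6.00 deg j [ 0.168  0.203 -0.081  1.327  0.097  2.78 ]
clock 7.90 eef [0.4601 0.0447 0.2128] yhead -59.31 tilt 5.97 F [-0.3  0.3  0.9] w 0.0854 shift [ 136.7 -249.7   89. ] turn -59.81
z axis [-0.0549  0.0884 -0.9946] in tool: x.up -0.12 deg y.up -5.96 deg j [ 0.038  0.216 -0.08   1.326  0.09   2.641]
clock 8.28 eef [ 0.4706 -0.0148  0.207 ] yhead -48.45 tilt 5.99 F [-0.2  0.7  0.7] w 0.0856 shift [ 212.7 -271.5   89.3] turn -48.95
z axis [-0.0541  0.0892 -0.9945] in tool: x.up 1.06 deg y.up -5.88 deg j [-0.086  0.244 -0.059  1.329  0.084  2.329]
```

```bash
python3 -m crank '[[[0,0,0,-10.5,0],[0,0,0,-10.5,0],[0,0,0,-10.5,0],[0,0,0,-10.5,0],[0,0,0,0,0]]]' >/dev/null; python3 s.py .446 .336 .15 .5
python3 -m crank '[[[50,0,-30,0,0],[50,0,0,0,0],[50,0,0,0,0],[50,0,0,0,0],[50,0,0,0,0]]]' >/dev/null; python3 s.py .446 .336 .15 .5
python3 -m crank '[[[0,0,0,0,0]]]' >/dev/null; python3 s.py .446 .336 .15 .5
```

```text
clock 8.90 eef [ 0.4702 -0.011   0.2074] yhead -5.41 tilt 5.99 F [ 0.  -0.4 -0.5] w 0.0853 shift [337.  -53.   89.3] turn -5.91
z axis [-0.0545  0.089  -0.9945] in tool: x.up 4.77 deg y.up -3.60 deg j [-0.078  0.243 -0.06   1.33   0.085  1.587]
clock 9.53 eef [0.4993 0.2402 0.2597] yhead -6.95 tilt 5.97 F [ 1.   0.4 -0.1] w 0.0855 shift [ 79.  -57.4 120.5] turn -7.45
z axis [-0.0532  0.0893 -0.9946] in tool: x.up 4.70 deg y.up -3.66 deg j [0.392 0.352 0.227 1.461 0.103 2.086]
clock 9.65 eef [0.499  0.244  0.2596] yhead -6.83 tilt 5.99 F [-0.2 -0.8  0.2] w 0.0857 shift [ 75.3 -56.4 120.1] turn -7.33
z axis [-0.0532  0.0897 -0.9945] in tool: x.up 4.73 deg y.up -3.65 deg j [0.398 0.354 0.23  1.461 0.104 2.09 ]
```

```bash
python3 -m crank '[[[-56,-14,-3,0,0],[-56,-14,-3,0,0],[-56,-14,-3,0,0],[-56,-14,-3,0,0],[-56,-14,-3,0,0],[-56,-14,-3,0,0]]]' >/dev/null; python3 s.py .446 .336 .15 .5
python3 -m crank '[[[-56,-14,-3,0,0],[-56,-14,-3,0,0],[-56,-14,-3,0,0],[-56,-14,-3,0,0]]]' >/dev/null; python3 s.py .446 .336 .15 .5
python3 -m crank '[[[0,0,0,10.5,0],[0,0,0,10.5,0],[0,0,0,10.5,0],[0,0,0,10.5,0],[0,0,0,10.5,0]]]' >/dev/null; python3 s.py .446 .336 .15 .5
```

```text
clock 10.40 eef [ 0.3685 -0.0857  0.2539] yhead -7.40 tilt 5.81 F [ 0.8 -0.2 -0.2] w 0.0856 shift [418.9  29.2 135.3] turn -7.90
z axis [-0.0541  0.0856 -0.9949] in tool: x.up 4.45 deg y.up -3.72 deg j [-0.282  0.05  -0.167  1.43   0.067  1.418]
clock 10.90 eef [ 0.2761 -0.3071  0.2531] yhead -8.30 tilt 5.64 F [1.7 0.2 0.3] w 0.0855 shift [651.6  81.7 147.5] turn -8.80
z axis [-0.0519  0.0834 -0.9952] in tool: x.up 4.29 deg y.up -3.64 deg j [-0.85   0.137 -0.071  1.459  0.016  0.867]
clock 11.53 eef [ 0.2693 -0.3111  0.2526] yhead -62.51 tilt 5.73 F [ 0.  -1.   0.5] w 0.0854 shift [ 456.7 -479.9  147.2] turn -63.01
z axis [-0.0534  0.0843 -0.995 ] in tool: x.up -0.48 deg y.up -5.70 deg j [-0.867  0.136 -0.074  1.459  0.014  1.793]
```

```bash
python3 -m crank '[[[43,-39,0,0,0],[43,-39,0,0,0],[43,-39,0,0,0],[43,-39,0,0,0],[43,-39,0,0,0],[43,-39,0,0,0],[43,-39,0,0,0]]]' >/dev/null; python3 s.py .446 .336 .15 .5
python3 -m crank '[[[43,-39,0,0,0],[43,-39,0,0,0],[0,0,0,-10,0]]]' >/dev/null; python3 s.py .446 .336 .15 .5
python3 -m crank '[[[0,0,0,-10,0],[0,0,0,0,0]]]' >/dev/null; python3 s.py .446 .336 .15 .5
```

```text
clock 12.40 eef [0.4168 0.072  0.2773] yhead -64.87 tilt 5.53 F [ 1.  -0.5 -0.1] w 0.0853 shift [ 140.1 -213.4  147. ] turn -65.37
z axis [-0.0499  0.0824 -0.9953] in tool: x.up -0.58 deg y.up -5.49 deg j [ 0.108  0.102 -0.048  1.461  0.087  2.809]
clock 12.78 eef [0.4624 0.1845 0.2838] yhead -54.89 tilt 5.46 F [-1.5 -0.3 -0.3] w 0.0855 shift [  72.8 -120.1  146.3] turn -55.39
z axis [-0.0493  0.0813 -0.9955] in tool: x.up 0.37 deg y.up -5.44 deg j [0.323 0.236 0.131 1.487 0.093 2.851]
clock 13.03 eef [0.4617 0.1847 0.2833] yhead -44.85 tilt 5.44 F [-1.   0.8  0.2] w 0.0851 shift [  93.2 -105.   145.6] turn -45.35
z axis [-0.0508  0.0799 -0.9955] in tool: x.up 1.19 deg y.up -5.30 deg j [0.324 0.237 0.13  1.487 0.092 2.678]
```

The cause is clear now. Joint 6 hit its +3.14 limit during the fast traverse (heading held while j1 swung), and the solver traded that for tilt through j5. Pressing gently against the opposite j6 limit at the same azimuth should undo it, so I'll unwind j6.

```bash
python3 -m crank '[[[16,-44,0,-10.5,0],[16,-44,0,-10.5,0],[0,0,0,-10.5,0],[0,0,0,-10.5,0],[0,0,0,-10.5,0],[0,0,0,-10.5,0],[0,0,0,-10.5,0],[0,0,0,-10.5,0],[0,0,0,-10.5,0],[0,0,0,-10.5,0],[0,0,0,-10.5,0],[0,0,0,-10.5,0]]]' >/dev/null; python3 s.py .42 .27 .28 180
python3 -m crank '[[[0,0,0,-10.5,0],[0,0,0,-10.5,0],[0,0,0,-10.5,0],[0,0,0,-10.5,0],[0,0,0,-10.5,0],[0,0,0,-10.5,0],[0,0,0,-10.5,0],[0,0,0,-10.5,0],[0,0,0,-10.5,0],[0,0,0,-10.5,0]]]' >/dev/null; python3 s.py .42 .27 .28 180
```

```text
clock 14.53 eef [0.4118 0.2579 0.2933] yhead 80.89 tilt 5.28 F [ 0.1 -0.6  0.3] w 0.0854 shift [-7.  12.3 13.8] turn -99.11
z axis [-0.0498  0.0774 -0.9958] in tool: x.up 3.51 deg y.up 3.94 deg j [0.502 0.198 0.108 1.487 0.092 0.659]
clock 15.78 eef [0.4104 0.2494 0.2945] yhead -173.94 tilt 5.14 F [-0.8 -0.9 -0.3] w 0.0855 shift [-18.3 -12.3  15.5] turn 6.06
z axis [-0.0487  0.0753 -0.996 ] in tool: x.up -4.58 deg y.up 2.33 deg j [ 0.49   0.188  0.098  1.488  0.089 -1.186]
```

```bash
python3 -m crank '[[[0,0,0,-10.5,0],[0,0,0,-10.5,0],[0,0,0,-10.5,0],[0,0,0,-10.5,0],[0,0,0,-10.5,0],[0,0,0,-10.5,0],[0,0,0,-10.5,0],[0,0,0,-10.5,0],[0,0,0,-10.5,0],[0,0,0,-10,0],[0,0,0,0,0]]]' >/dev/null; python3 s.py .42 .27 .28 180
python3 -m crank '[[[0,0,0,-5,0]]]' >/dev/null; python3 s.py .42 .27 .28 180
python3 -m crank '[[[0,0,0,-5,0]]]' >/dev/null; python3 s.py .42 .27 .28 180
```

```text
clock 17.15 eef [0.4087 0.2403 0.2958] yhead -70.03 tilt 5.00 F [ 0.2 -0.5  0.5] w 0.0856 shift [ 21.1 -22.6  17.3] turn 109.97
z axis [-0.0474  0.0731 -0.9962] in tool: x.up -1.12 deg y.up -4.86 deg j [ 0.476  0.176  0.087  1.49   0.087 -3.015]
clock 17.27 eef [0.4086 0.2398 0.2959] yhead -65.28 tilt 4.99 F [ 0.7 -0.5 -0.1] w 0.0853 shift [ 23.2 -21.2  17.5] turn 114.72
z axis [-0.0473  0.073  -0.9962] in tool: x.up -0.71 deg y.up -4.93 deg j [ 0.475  0.175  0.086  1.49   0.087 -3.099]
clock 17.40 eef [0.4033 0.249  0.2959] yhead -61.48 tilt 4.43 F [-0.5 -0.6 -0.3] w 0.0854 shift [24.8 -9.2 16.5] turn 118.52
z axis [-0.0414  0.0652 -0.997 ] in tool: x.up -0.30 deg y.up -4.42 deg j [ 0.504  0.173  0.084  1.487  0.077 -3.136]
```

```bash
python3 -m crank '[[[0,0,0,-5,0],[0,0,0,-5,0]]]' >/dev/null; python3 s.py .42 .27 .28 180
python3 -m crank '[[[0,0,0,-5,0],[0,0,0,-5,0]]]' >/dev/null; python3 s.py .42 .27 .28 180
```

```text
clock 17.65 eef [0.3805 0.2828 0.2959] yhead -55.34 tilt 2.47 F [-0.4  0.8 -0.3] w 0.0855 shift [25.1 33.6 14.6] turn 124.66
z axis [-0.0193  0.0385 -0.9991] in tool: x.up 0.35 deg y.up -2.45 deg j [ 0.612  0.164  0.075  1.475  0.043 -3.135]
clock 17.90 eef [0.3537 0.3143 0.296 ] yhead -49.06 tilt 0.79 F [-0.  -0.1 -0.1] w 0.0852 shift [20.9 77.  15.7] turn 130.94
z axis [ 0.0037  0.0133 -0.9999] in tool: x.up 0.66 deg y.up -0.44 deg j [ 0.722  0.159  0.069  1.47   0.008 -3.135]
```

Tilt is now 0.8°, which is fine. I'll turn to heading ~180° (j6 in mid-range) and move over the casing, keeping clear of the joint limits.

```bash
python3 -m crank '[[[0,0,0,10.5,0],[0,0,0,10.5,0],[0,0,0,10.5,0],[0,0,0,10.5,0],[0,0,0,10.5,0],[0,0,0,10.5,0],[0,0,0,10.5,0],[0,0,0,10.5,0],[0,0,0,10.5,0],[0,0,0,10.5,0],[0,0,0,10.5,0],[0,0,0,10.5,0]]]' >/dev/null;  python3 -m crank '[[[0,0,0,0,0]]]' >/dev/null;python3 s.py .446 .336 .15 180.5
```

```text
clock 19.52 eef [0.352  0.31   0.2969] yhead -178.61 tilt 0.72 F [ 0.4 -1.   0.2] w 0.0855 shift [-22.  -94.  147.5] turn 0.89
z axis [ 0.004   0.012  -0.9999] in tool: x.up -0.68 deg y.up -0.25 deg j [ 0.718  0.151  0.062  1.471  0.006 -0.877]
```

```bash
python3 -m crank '[[[-6,-24,36,1,0],[-6,-24,36,0,0],[-5,-23,36,0,0],[-5,-23,35,0,0],[0,0,0,0,0]]]' >/dev/null;python3 s.py .446 .336 .15 180.5
python3 - <<'E'
from h import *; from workcell import bot
from scipy.spatial.transform import Rotation as Ro
o=bot.get_obs(); c=bot.camera("wrist"); cv2.imwrite("pics/w2.png",c["img"])
T=np.eye(4);T[:3,:3]=Ro.from_quat(o["tool_rot"]).as_matrix();T[:3,3]=o["eef_pos"]; W=T@c["T_tool_cam"]
R=W[:3,:3].T; c["R"]=R; c["t"]=-R@W[:3,3]; np.savez("pics/w2.npz",**{k:c[k] for k in("img","depth","R","t","fx","fy","cx","cy")})
P=cloud(c); d=np.linalg.norm(P[...,:2]-[.446,.336],axis=-1)
m=(d<.045)&(P[...,2]>.034)&(P[...,2]<.0425)&(c["depth"]>0)
q=P[m]; print(len(q),np.median(q[:,2]),cv2.minAreaRect((q[:,:2]*1e3).astype(np.float32)))
E
```

```text
clock 20.15 eef [0.4499 0.3353 0.1527] yhead -179.78 tilt 0.95 F [-0.6 -0.2  0.4] w 0.0852 shift [-0.7  3.9  2.7] turn -0.28
z axis [ 0.0072  0.015  -0.9999] in tool: x.up -0.86 deg y.up -0.41 deg j [ 0.636  0.393  0.01   1.173  0.008 -0.938]
4015 0.04013478282430407 ((443.4112548828125, 337.2547912597656), (60.125511169433594, 40.28374481201172), 1.7271416187286377)
```

View pics/w2.png

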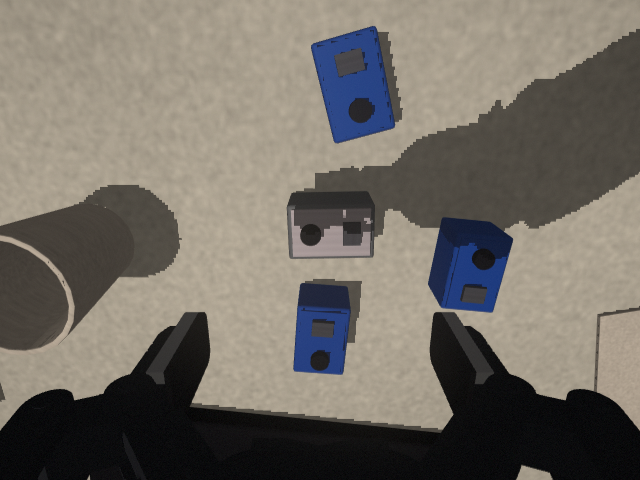

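The wrist view shows the casing at (332,225), with a blue neighbour on the right starting at col 428. Cloud fit: casing centre (0.4434, 0.3373), top at 40.1 mm, 60.1×40.3 mm, yaw 1.7°, matching the given sizes. I'll pre-close slightly for clearance and descend.

```bash
python3 -m crank '[[[-1,6,30,-1.3,35],[0,0,30,0,35],[0,0,28,0,35],[0,0,0,0,35]]]' >/dev/null;python3 s.py .4437 .337 .004 -178.4
```

```text
clock 20.70 eef [0.4463 0.3411 0.0738] yhead -178.38 tilt 1.78 F [-0.8  0.5  0.7] w 0.0739 shift [ 5.7  4.  69.6] turn 0.02
z axis [ 0.0186  0.0249 -0.9995] in tool: x.up -1.39 deg y.up -1.11 deg j [ 0.648  0.454 -0.119  0.968  0.009 -0.951]
```

```bash
python3 -m crank '[[[0,0,-60,0,35],[0,0,-60,0,35],[0,0,0,0,35]]]' >/dev/null;python3 s.py .4437 .337 .004 -178.4
python3 -m crank '[[[4,6,12,0,35],[0,0,12,0,35],[0,0,12,0,35],[0,0,12,0,35]]]' >/dev/null;python3 s.py .4437 .337 .004 -178.4
```

```text
clock 21.07 eef [0.4443 0.3392 0.2048] yhead -178.35 tilt 2.25 F [-0.8  1.3 -0.1] w 0.0738 shift [  8.1   5.9 200.6] turn 0.05
z axis [ 0.0252  0.0302 -0.9992] in tool: x.up -1.68 deg y.up -1.50 deg j [ 0.647  0.339  0.07   1.263  0.009 -0.953]
clock 21.57 eef [0.4381 0.3358 0.1547] yhead -178.33 tilt 2.30 F [0.1 0.1 0.4] w 0.0737 shift [  3.5  -1.6 150.7] turn 0.07
z axis [ 0.0258  0.0307 -0.9992] in tool: x.up -1.72 deg y.up -1.53 deg j [ 0.649  0.356 -0.04   1.135  0.009 -0.951]
```

```bash
python3 -m crank '[[[2,-3,14,0,35],[2,-3,14,0,35],[1,0,14,0,35],[0,0,14,0,35],[0,0,14,0,35],[0,0,14,0,35],[0,0,14,0,35],[0,0,0,0,35]]]' >/dev/null;python3 s.py .4437 .337 .004 -178.4
```

```text
clock 22.57 eef [0.4454 0.3323 0.0458] yhead -178.33 tilt 1.90 F [-0.4 -0.  -0.1] w 0.0738 shift [-3.7  2.5 41.9] turn 0.07
z axis [ 0.0201  0.0265 -0.9994] in tool: x.up -1.48 deg y.up -1.19 deg j [ 0.636  0.474 -0.171  0.894  0.009 -0.964]
```

```bash
python3 -m crank '[[[-2,2,10,0,35],[-2,1,10,0,35],[0,0,10,0,35],[0,0,8,0,35],[0,0,3,0,35],[0,0,0,0,35]]]' >/dev/null;python3 s.py .4437 .337 .004 -178.4
python3 - <<'E'
from workcell import bot; import cv2
cv2.imwrite("pics/w3.png",bot.camera("wrist")["img"])
E
```

```text
clock 23.32 eef [0.4437 0.3384 0.0029] yhead -178.32 tilt 2.02 F [ 0.6 -0.4  0.4] w 0.0735 shift [ 1.4  0.  -1.1] turn 0.08
z axis [ 0.0217  0.0278 -0.9994] in tool: x.up -1.55 deg y.up -1.29 deg j [ 0.647  0.532 -0.209  0.796  0.009 -0.954]
```

View pics/w3.png

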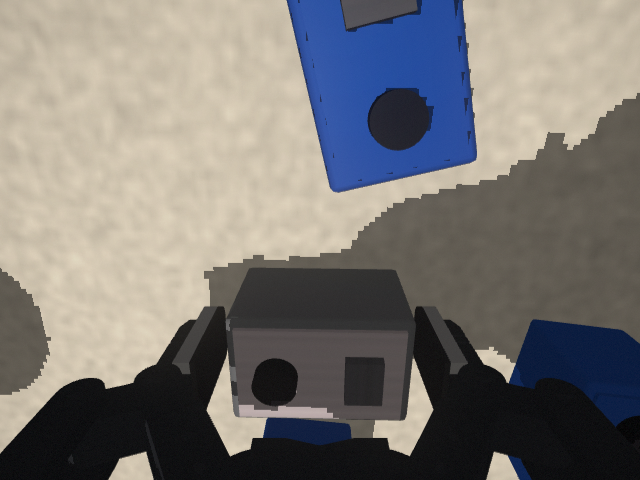

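The fingers straddle the casing (its top at cols 230–412), with pads at 215 and 425 and the right-hand blue box clear. Closing now.

```bash
python3 -m crank '[[[0,0,0,0,255],[0,0,0,0,255],[0,0,0,0,255],[0,0,0,0,255],[0,0,0,0,255]]]' >/dev/null;python3 s.py .4437 .337 .03 
python3 -m crank '[[[0,0,-10,0,255],[0,0,-15,0,255],[0,0,-15,0,255],[0,0,-15,0,255],[0,0,0,0,255]]]' >/dev/null;python3 s.py .5721 .0425 .13 -181.7
python3 - <<'E'
from workcell import bot; import cv2
cv2.imwrite("pics/w4.png",bot.camera("wrist")["img"])
E
```

```text
clock 24.00 eef [0.4444 0.3387 0.0043] yhead -178.34 tilt 2.13 F [ 0.1  0.7 -1. ] w 0.0593 shift [  1.    0.1 -25.7]
z axis [ 0.0234  0.029  -0.9993] in tool: x.up -1.62 deg y.up -1.39 deg j [ 0.646  0.53  -0.208  0.796  0.009 -0.954]
clock 24.62 eef [0.4439 0.3376 0.0647] yhead -178.34 tilt 2.29 F [-0.5 -0.5 -0.4] w 0.0594 shift [ 296.8 -121.3  -71. ] turn 3.36
z axis [ 0.0257  0.0307 -0.9992] in tool: x.up -1.71 deg y.up -1.52 deg j [ 0.645  0.451 -0.152  0.929  0.009 -0.955]
```

View pics/w4.png

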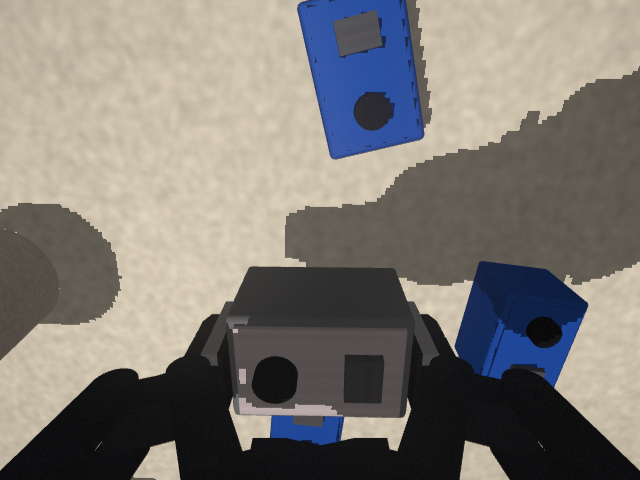

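```bash
python3 -m crank '[[[0,0,-25,0,255],[20,-8,-20,0.5,255],[25,-10,-12,0.5,255],[28,-11,0,0.5,255],[28,-11,0,0.5,255],[28,-11,0,0.5,255],[28,-11,0,0.5,255],[28,-11,0,0.5,255],[28,-11,0,0,255],[28,-11,0,0,255],[25,-11,0,0,255],[0,0,0,0,255]]]' >/dev/null;python3 s.py .5721 .0425 .13 -181.7
python3 - <<'E'
from h import *; from workcell import bot
from scipy.spatial.transform import Rotation as Ro
o=bot.get_obs(); c=bot.camera("wrist"); cv2.imwrite("pics/w5.png",c["img"])
T=np.eye(4);T[:3,:3]=Ro.from_quat(o["tool_rot"]).as_matrix();T[:3,3]=o["eef_pos"]; W=T@c["T_tool_cam"]
R=W[:3,:3].T; c["R"]=R; c["t"]=-R@W[:3,3]; np.savez("pics/w5.npz",**{k:c[k] for k in("img","depth","R","t","fx","fy","cx","cy")})
E
```

```text
clock 26.18 eef [0.5438 0.0591 0.1096] yhead 178.18 tilt 1.58 F [-0.4  0.1 -0.5] w 0.0591 shift [ 15.2 -29.1 -20.4] turn -0.12
z axis [ 0.0118  0.0249 -0.9996] in tool: x.up -1.45 deg y.up -0.63 deg j [ 0.095  0.403 -0.095  1.058  0.024 -1.444]
```

View pics/w5.png

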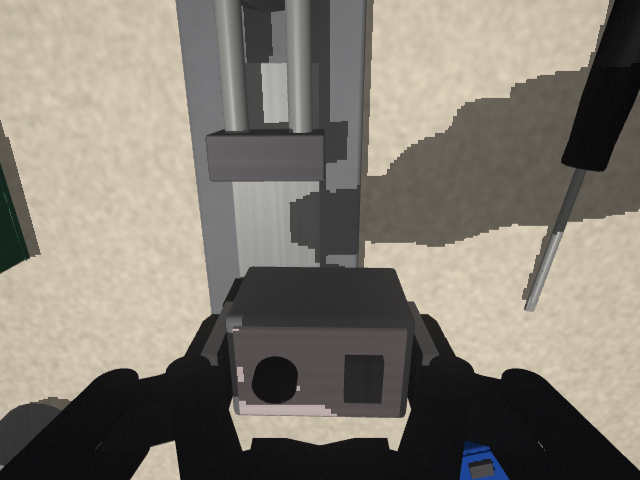

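The box is held square. The moving jaw's top is at (208–324, 133–180), with the bed below it. Now measuring jaw and bed from the wrist depth.

Run:
```python
from h import *
c=load("w5"); P=cloud(c); u,v=np.meshgrid(range(640),range(480)); ok=c["depth"]>0
roi=(u>190)&(u<345)&(v>120)&(v<200)&ok
q=P[roi]; m=(q[:,2]>.0605)&(q[:,2]<.0675); q=q[m]; print("jaw top",len(q),np.median(q[:,2]),cv2.minAreaRect((q[:,:2]*1e3).astype(np.float32)))
roi=(u>170)&(u<400)&(v>190)&(v<260)&ok; q=P[roi]
b=q[(q[:,2]>.026)&(q[:,2]<.034)]; b=b[abs(b[:,0]-.572)<.06]
for y in np.arange(.015,.05,.008):
    s=b[abs(b[:,1]-y)<.003]; 
    if len(s): print("bed y",round(y,3),np.percentile(s[:,0],[.5,99.5]),s[:,0].mean().round(4))
roi=(u>170)&(u<400)&(v>0)&(v<260)&ok; q=P[roi]; b=q[(q[:,2]>.016)&(q[:,2]<.024)]
for y in np.arange(-.06,.05,.02):
    s=b[abs(b[:,1]-y)<.003]
    if len(s): print("base y",round(y,3),s[:,0].min(),s[:,0].max(),np.median(s[:,2]))
# box top in hand
q=P[ok&(u>225)&(u<415)&(v>320)&(v<420)]; q=q[abs(q[:,2]-np.median(q[:,2]))<.004]; print("box top",np.median(q[:,2]),cv2.minAreaRect((q[:,:2]*1e3).astype(np.float32)))
```

```text
jaw top 5407 0.0628627230585666 ((568.82763671875, 0.6267824172973633), (21.748884201049805, 56.21442413330078), 88.42936706542969)
bed y 0.023 [0.54547154 0.59427621] 0.5742
bed y 0.031 [0.54506767 0.59426293] 0.5696
bed y 0.039 [0.54479793 0.59465305] 0.5696
bed y 0.047 [0.54502077 0.59471703] 0.5696
base y -0.06 0.5171588252374226 0.6166309072633814 0.01884097283963979
base y -0.04 0.5176004920511189 0.6172679408070518 0.018817370016084075
base y -0.02 0.518599340474091 0.6180505316383877 0.018827871842338514
base y 0.0 0.5190448296957099 0.6184401669771713 0.018871956448069077
base y 0.02 0.5196034050411702 0.61908092976571 0.01888607128272244
base y 0.04 0.5201160109251979 0.6197470358710204 0.018890044659469016
box top 0.14619754067871923 ((543.7362060546875, 58.33354949951172), (39.8250846862793, 60.81302261352539), 88.55034637451172)
```

```bash
python3 -m crank '[[[5,-9,0,0,255],[5,-9,0,0,255],[4,-8,0,-0.2,255],[0,-1,10,0,255],[0,0,0,0,255]]]' >/dev/null;python3 s.py .5706 .0443 .0343 -181.7
python3 - <<'E'
from h import *; from workcell import bot
from scipy.spatial.transform import Rotation as Ro
o=bot.get_obs(); c=bot.camera("wrist"); cv2.imwrite("pics/w6.png",c["img"])
T=np.eye(4);T[:3,:3]=Ro.from_quat(o["tool_rot"]).as_matrix();T[:3,3]=o["eef_pos"]; W=T@c["T_tool_cam"]
R=W[:3,:3].T; c["R"]=R; c["t"]=-R@W[:3,3]; np.savez("pics/w6.npz",**{k:c[k] for k in("img","depth","R","t","fx","fy","cx","cy")})
P=cloud(c); u,v=np.meshgrid(range(640),range(480)); ok=c["depth"]>0
q=P[(u>150)&(u<420)&(v>20)&(v<250)&ok]; b=q[(q[:,2]>.016)&(q[:,2]<.024)]
for y in np.arange(-.06,.05,.02):
    s=b[abs(b[:,1]-y)<.003]
    if len(s): print("base y",round(y,3),s[:,0].min(),s[:,0].max())
m=q[(q[:,2]>.0605)&(q[:,2]<.0665)&(abs(q[:,0]-.57)<.032)&(q[:,1]<.03)]; print("jaw",cv2.minAreaRect((m[:,:2]*1e3).astype(np.float32)),np.percentile(m[:,1],99))
q=P[ok&(u>225)&(u<415)&(v>320)&(v<420)]; q=q[abs(q[:,2]-np.median(q[:,2]))<.004]; print("box top",np.median(q[:,2]),cv2.minAreaRect((q[:,:2]*1e3).astype(np.float32)))
c=bot.camera("top"); cv2.imwrite("pics/t6.png",cv2.resize(c["img"][215:285,262:392],None,fx=6,fy=6,interpolation=cv2.INTER_CUBIC))
E
```

```text
clock 26.85 eef [0.571  0.0469 0.0979] yhead 178.67 tilt 1.58 F [-0.3 -0.4 -1.5] w 0.0592 shift [ 4.3  0.9 63.5] turn 0.37
z axis [ 0.0095  0.0259 -0.9996] in tool: x.up -1.49 deg y.up -0.51 deg j [ 0.069  0.463 -0.033  1.063  0.025 -1.479]
base y -0.06 0.5186938040973669 0.6167548889228599
base y -0.04 0.5179539661773539 0.6173126771430085
base y -0.02 0.5183244631816142 0.6179360218446415
base y 0.0 0.518809507432446 0.6184582743162526
base y 0.02 0.5195088800712483 0.6191919004508051
base y 0.04 0.5199679931498595 0.6196298492230333
jaw ((568.7282104492188, 0.8155317306518555), (22.37803077697754, 56.199745178222656), 88.58080291748047) 0.011732382434601646
box top 0.13446668690007002 ((571.0297241210938, 46.025604248046875), (40.25517654418945, 60.587467193603516), 88.8178482055664)
```

View pics/w6.png

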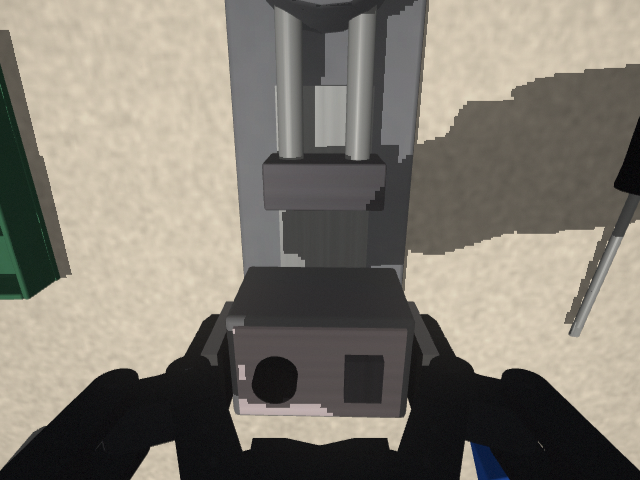

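View pics/t6.png

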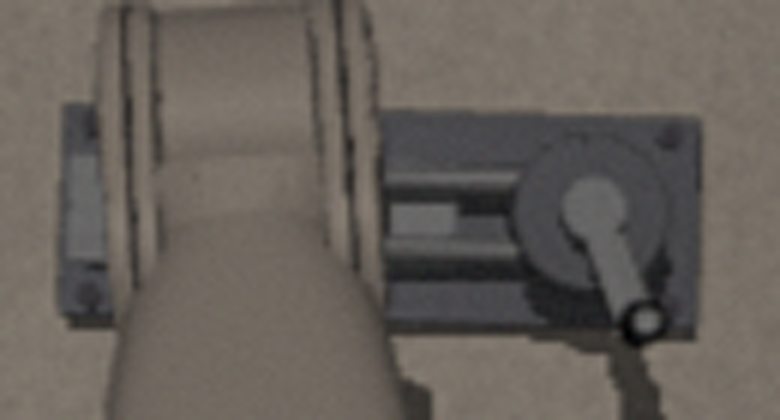

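```bash
python3 -m crank '[[[2,0,12,0.4,255],[2,0,12,0,255],[0,1,12,0,255],[0,0,12,0,255],[0,0,5,0,255],[0,0,0,0,255]]]' >/dev/null;python3 s.py .5705 .0443 .0343 -181.7
```

```text
clock 27.70 eef [0.5698 0.0444 0.0413] yhead 178.26 tilt 1.58 F [ 0.  -0.  -1.3] w 0.0591 shift [ 0.3 -0.6  7. ] turn -0.04
z axis [ 0.0093  0.0259 -0.9996] in tool: x.up -1.50 deg y.up -0.49 deg j [ 0.064  0.52  -0.106  0.934  0.025 -1.476]
```

```bash
python3 -m crank '[[[0,-0.5,3,0,255],[0,0,2,0,255],[0,0,0,0,255]]]' >/dev/null;python3 s.py .5705 .0443 .0343 -181.7
python3 -m crank '[[[0,0,1,0,255],[0,0,0,0,255]]]' >/dev/null;python3 s.py .5705 .0443 .0343 -181.7
python3 -m crank '[[[0,0,1,0,255],[0,0,0,0,255]]]' >/dev/null;python3 s.py .5705 .0443 .0343 -181.7
```

```text
clock 28.07 eef [0.5713 0.0446 0.037 ] yhead 178.27 tilt 1.63 F [-0.3  0.1 -1.3] w 0.0592 shift [0.4 0.8 2.6] turn -0.03
z axis [ 0.0114  0.026  -0.9996] in tool: x.up -1.51 deg y.up -0.61 deg j [ 0.065  0.526 -0.108  0.923  0.025 -1.476]
clock 28.32 eef [0.5717 0.0447 0.0363] yhead 178.27 tilt 1.65 F [ 0.9 -0.1 -1.3] w 0.0590 shift [0.4 1.2 2. ] turn -0.03
z axis [ 0.0123  0.0261 -0.9996] in tool: x.up -1.51 deg y.up -0.66 deg j [ 0.065  0.527 -0.109  0.921  0.025 -1.476]
clock 28.57 eef [0.5718 0.0447 0.0354] yhead 178.27 tilt 1.66 F [-0.  -0.1 -1.7] w 0.0589 shift [0.4 1.3 1.1] turn -0.03
z axis [ 0.0125  0.0261 -0.9996] in tool: x.up -1.52 deg y.up -0.67 deg j [ 0.065  0.528 -0.11   0.919  0.025 -1.476]
```

```bash
python3 -m crank '[[[0,1.6,1,0,255],[0,0,0,0,255]]]' >/dev/null;python3 s.py .5705 .0443 .0343 -181.7
python3 -m crank '[[[0,0.4,1,0,255],[0,0,0,0,255]]]' >/dev/null;python3 s.py .5705 .0443 .0343 -181.7
```

```text
clock 28.82 eef [0.57   0.0447 0.0343] yhead 178.27 tilt 1.66 F [ 0.7 -1.1 -1.5] w 0.0592 shift [ 0.4 -0.5 -0. ] turn -0.03
z axis [ 0.0124  0.0261 -0.9996] in tool: x.up -1.52 deg y.up -0.67 deg j [ 0.065  0.526 -0.116  0.914  0.025 -1.476]
clock 29.07 eef [0.5702 0.0448 0.0341] yhead 178.27 tilt 1.70 F [-0.3  0.2 -1.3] w 0.0590 shift [ 0.5 -0.3 -0.2] turn -0.03
z axis [ 0.014   0.0261 -0.9996] in tool: x.up -1.52 deg y.up -0.75 deg j [ 0.065  0.526 -0.118  0.912  0.025 -1.475]
```

```bash
python3 -m crank '[[[0,0,1.2,0,255],[0,0,0,0,255]]]' >/dev/null;python3 s.py .5705 .0443 .0343 -181.7
python3 -m crank '[[[0,0,1,0,255],[0,0,0,0,255]]]' >/dev/null;python3 s.py .5705 .0443 .0343 -181.7
```

```text
clock 29.32 eef [0.5703 0.0448 0.034 ] yhead 178.26 tilt 1.72 F [-1.   0.4 -1.3] w 0.0593 shift [ 0.5 -0.2 -0.3] turn -0.04
z axis [ 0.0147  0.0262 -0.9995] in tool: x.up -1.53 deg y.up -0.80 deg j [ 0.065  0.526 -0.118  0.91   0.025 -1.475]
clock 29.57 eef [0.5703 0.0448 0.0339] yhead 178.26 tilt 1.73 F [-0.5 -0.2 -0.6] w 0.0595 shift [ 0.5 -0.2 -0.4] turn -0.04
z axis [ 0.0151  0.0262 -0.9995] in tool: x.up -1.53 deg y.up -0.82 deg j [ 0.065  0.526 -0.119  0.91   0.025 -1.475]
```

Contact with the bed is reached: the descent stalls at TCP z=0.034 and the box's weight is coming off the wrist. Releasing and rising.

```bash
python3 -m crank '[[[0,0,0,0,60],[0,0,0,0,40],[0,0,0,0,30],[0,0,0,0,30]]]' >/dev/null;python3 s.py .5705 .0443 .0343 -181.7
python3 -m crank '[[[0,0,-12,0,30],[0,0,-20,0,30],[0,0,-25,0,30],[0,0,-30,0,30],[0,0,-30,0,20],[0,0,-20,0,0],[0,0,0,0,0]]]' >/dev/null;python3 s.py .5155 -.1215 .19
python3 - <<'E'
from h import *; from workcell import bot
from scipy.spatial.transform import Rotation as Ro
o=bot.get_obs(); c=bot.camera("wrist"); cv2.imwrite("pics/w7.png",c["img"])
T=np.eye(4);T[:3,:3]=Ro.from_quat(o["tool_rot"]).as_matrix();T[:3,3]=o["eef_pos"]; W=T@c["T_tool_cam"]
R=W[:3,:3].T; c["R"]=R; c["t"]=-R@W[:3,3]; np.savez("pics/w7.npz",**{k:c[k] for k in("img","depth","R","t","fx","fy","cx","cy")})
P=cloud(c); ok=c["depth"]>0
q=P[ok]; q=q[(abs(q[:,0]-.57)<.04)&(abs(q[:,1]-.044)<.035)&(q[:,2]>.067)&(q[:,2]<.0735)]; print("box",np.median(q[:,2]),cv2.minAreaRect((q[:,:2]*1e3).astype(np.float32)))
for r in ((-.03,.0245),):
    q=P[ok]; q=q[(abs(q[:,0]-.57)<.032)&(q[:,1]>r[0])&(q[:,1]<r[1])&(q[:,2]>.060)&(q[:,2]<.0665)]; print("jaw",len(q),cv2.minAreaRect((q[:,:2]*1e3).astype(np.float32)))
E
```

```text
clock 30.07 eef [0.5704 0.0449 0.0331] yhead 178.26 tilt 1.72 F [0.1 0.2 0.9] w 0.0753 shift [ 0.5 -0.1 -1.2] turn -0.04
z axis [ 0.0147  0.0263 -0.9995] in tool: x.up -1.53 deg y.up -0.80 deg j [ 0.065  0.527 -0.119  0.908  0.025 -1.475]
clock 30.95 eef [0.569  0.0411 0.1793] yhead 178.26 tilt 1.86 F [ 0.4 -0.5  0.1] w 0.0851 shift [163.8  48.4 -16. ]
z axis [ 0.0188  0.0265 -0.9995] in tool: x.up -1.55 deg y.up -1.03 deg j [ 0.059  0.39   0.076  1.237  0.025 -1.482]
box 0.0702106865753219 ((570.2701416015625, 43.43644714355469), (40.060699462890625, 59.81971740722656), 88.04166412353516)
jaw 3045 ((569.7027587890625, 7.224039077758789), (34.811336517333984, 57.70106887817383), 88.31525421142578)
```

View pics/w7.png

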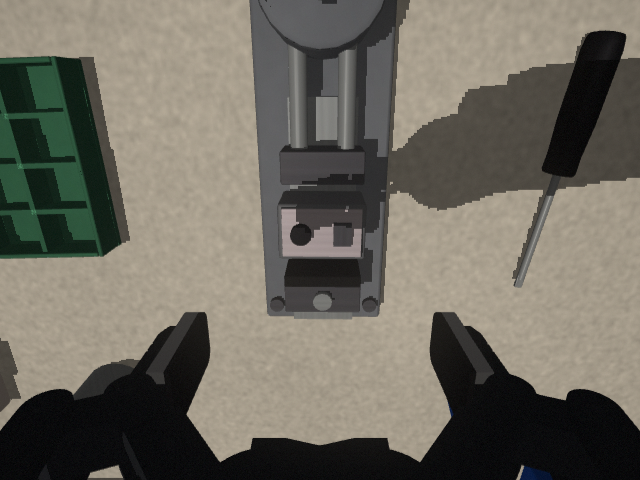

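The box stands in the vice at (320,232) between the jaws. Its top is at 70.2 mm, so its base is at 30 mm, and its centre x of 0.5703 is within 0.5 mm of the vice centre line at 0.570. Next I'll measure the rear face and locate the grip.

```bash
python3 - <<'E'
from h import *
c=load("w7"); P=cloud(c); q=P[c["depth"]>0]; q=q[(abs(q[:,0]-.57)<.02)&(q[:,1]>.066)&(q[:,1]<.13)&(q[:,2]>.055)&(q[:,2]<.0665)]; print("rear jaw y",np.percentile(q[:,1],[0,1,5,50,99,100]),np.median(q[:,2]))
E
python3 -m crank '[[[18,5,-5,0,0],[20,6,-5,0,0],[20,6,-5,0,0],[20,6,-5,0,0],[18,6,-5,0,0],[0,0,0,0,0]]]' >/dev/null;python3 s.py .5135 -.1195 .2
python3 - <<'E'
from h import *; from workcell import bot
from scipy.spatial.transform import Rotation as Ro
o=bot.get_obs(); c=bot.camera("wrist"); cv2.imwrite("pics/w8.png",c["img"])
T=np.eye(4);T[:3,:3]=Ro.from_quat(o["tool_rot"]).as_matrix();T[:3,3]=o["eef_pos"]; W=T@c["T_tool_cam"]
R=W[:3,:3].T; c["R"]=R; c["t"]=-R@W[:3,3]; np.savez("pics/w8.npz",**{k:c[k] for k in("img","depth","R","t","fx","fy","cx","cy")})
P=cloud(c); q=P[c["depth"]>0]; q=q[(abs(q[:,0]-.515)<.04)&(abs(q[:,1]+.12)<.04)]
g=q[(q[:,2]>.15)&(q[:,2]<.165)]; print("grip top",len(g),g.mean(0),g.min(0),g.max(0))
g=q[(q[:,2]>.112)&(q[:,2]<.165)]; print("grip all",len(g),cv2.minEnclosingCircle((g[:,:2]*1e3).astype(np.float32)))
E
```

```text
rear jaw y [0.07869529 0.07915804 0.07965888 0.09059873 0.10900685 0.10953676] 0.06287317823212397
clock 31.75 eef [ 0.5288 -0.0622  0.1949] yhead 178.13 tilt 1.44 F [ 0.5  0.9 -0.5] w 0.0852 shift [57.6 13.4 -6.6]
z axis [ 0.0031  0.0249 -0.9997] in tool: x.up -1.43 deg y.up -0.13 deg j [-0.131  0.323  0.02   1.269  0.025 -1.67 ]
grip top 1343 [ 0.514629   -0.12303968  0.15485896] [ 0.50512147 -0.13207136  0.15001559] [ 0.52385584 -0.11271297  0.15890901]
grip all 1601 ((514.3672485351562, -122.37796020507812), 9.920165061950684)
```

View pics/w8.png

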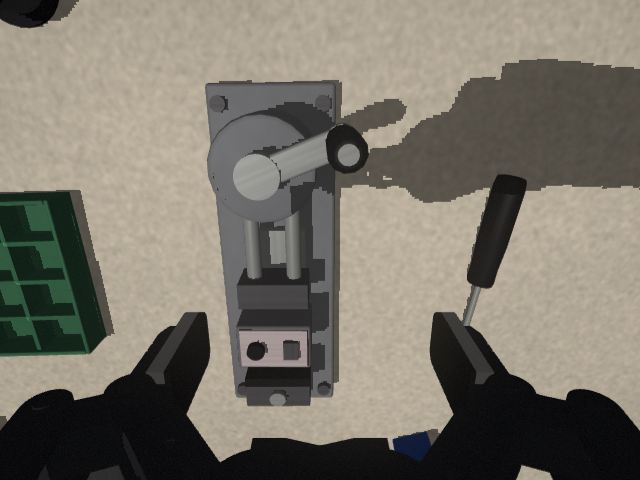

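```bash
python3 - <<'E'
from h import *
c=load("w8"); print("hub",back(c,257,177,.106),back(c,257,177)); 
P=cloud(c); q=P[c["depth"]>0]; q=q[(abs(q[:,0]-.566)<.06)&(abs(q[:,1]+.103)<.06)&(q[:,2]>.070)&(q[:,2]<.092)]; print("turret",np.median(q[:,2]),cv2.minEnclosingCircle((q[:,:2]*1e3).astype(np.float32)))
E
python3 -m crank '[[[20,5,0,0,0],[20,5,0,0,0],[20,4,0,0,0],[0,0,0,0,0]]]' >/dev/null;python3 s.py .5144 -.1225 .119
```

```text
hub [ 0.56507761 -0.10345411  0.106     ] [ 0.56509415 -0.10343496  0.10590315]
turret 0.08479654627320089 ((565.5929565429688, -103.13253021240234), 35.89595413208008)
clock 32.30 eef [ 0.5118 -0.1202  0.1901] yhead 178.38 tilt 1.58 F [ 0.5 -0.3  0.2] w 0.0854 shift [ 4.2 -2.8 71. ]
z axis [-0.0017  0.0275 -0.9996] in tool: x.up -1.57 deg y.up 0.14 deg j [-0.246  0.319  0.002  1.263  0.026 -1.788]
```

```bash
python3 -m crank '[[[2,-2,14,0,0],[2,-1,14,0,0],[0,0,14,0,0],[0,0,14,0,0],[0,0,12,0,0],[0,0,0,0,0]]]' >/dev/null;python3 s.py .5144 -.1225 .119
```

```text
clock 33.05 eef [ 0.5139 -0.1192  0.1148] yhead 178.60 tilt 1.74 F [0.7 0.5 0.3] w 0.0854 shift [ 3.2 -0.6 -4.3]
z axis [-0.0062  0.0297 -0.9995] in tool: x.up -1.69 deg y.up 0.39 deg j [-0.244  0.383 -0.111  1.089  0.027 -1.79 ]
```

```bash
python3 -m crank '[[[3,0,-3.5,0,0],[0,0,0,0,0]]]' >/dev/null;python3 s.py .5144 -.1225 .118
python3 -m crank '[[[0,0,0,0,255],[0,0,0,0,255],[0,0,0,0,255],[0,0,0,0,255],[0,0,0,0,255],[0,0,0,0,255],[0,0,0,0,255],[0,0,0,0,255]]]' >/dev/null;python3 s.py .5144 -.1225 .118
```

```text
clock 33.30 eef [ 0.5145 -0.1227  0.1192] yhead 178.60 tilt 1.70 F [0.4 0.1 0.2] w 0.0854 shift [-0.1  0.1  1.2]
z axis [-0.0046  0.0293 -0.9996] in tool: x.up -1.67 deg y.up 0.30 deg j [-0.25   0.381 -0.102  1.099  0.027 -1.796]
clock 34.30 eef [ 0.5139 -0.123   0.1209] yhead 178.57 tilt 1.66 F [-1.2  0.3  0.2] w 0.0186 shift [-0.4 -0.5  2.9]
z axis [-0.0044  0.0286 -0.9996] in tool: x.up -1.63 deg y.up 0.29 deg j [-0.25   0.378 -0.102  1.103  0.027 -1.796]
```

```bash
cat > w.py <<'E'
import sys
from h import *; from workcell import bot
from scipy.spatial.transform import Rotation as Ro
ax=np.array([.5655,-.1033]); r=.055
st,n=float(sys.argv[1]),int(sys.argv[2])
o=bot.get_obs(); R=Ro.from_quat(o["tool_rot"]).as_matrix(); p=o["eef_pos"]; d=p[:2]-ax
th=np.arctan2(d[1],d[0]); rad=np.array([np.cos(th),np.sin(th)]); tan=np.array([rad[1],-rad[0]]) # cw
F=o["ft_force"]; print(f"clock {o['clock']:.2f} ang {np.degrees(th)%360:.1f} r {np.hypot(*d)*1e3:.1f} z {p[2]:.4f} Ftan(resist) {-F[:2]@tan:.2f} Frad {F[:2]@rad:.2f} Fz {F[2]:.1f} w {o['grip_width']:.4f} tilt {np.degrees(np.arccos(-R[2,2])):.1f}")
cur=p.copy(); cur[2]=.1205; c0=p.copy(); rows=[]
for i in range(1,n+1):
    a=th-np.radians(st)*i; t=np.array([*(ax+r*np.array([np.cos(a),np.sin(a)])),.1205]); 
    rows.append(np.round(R.T@(t-c0)*1e3,1).tolist()); c0=t
print(rows)
E
python3 w.py 12 4
```

```text
clock 34.30 ang 200.9 r 55.2 z 0.1209 Ftan(resist) -0.72 Frad 1.03 Fz 0.2 w 0.0186 tilt 1.7
[[-11.1, 3.0, 0.7], [-11.5, 0.9, 0.3], [-11.4, -1.5, 0.3], [-10.8, -3.9, 0.3]]
```

```bash
python3 -m crank '[[[-11,3,0.5,0,255],[-11.5,1,0.3,0,255],[-11.5,-1.5,0.3,0,255],[-11,-4,0.3,0,255]]]'>/dev/null; python3 w.py 16 6
```

```text
clock 34.80 ang 162.8 r 54.7 z 0.1208 Ftan(resist) 6.18 Frad 5.02 Fz 6.7 w 0.0185 tilt 0.7
[[-14.1, -5.8, 0.4], [-11.8, -9.7, -0.0], [-8.7, -12.6, -0.1], [-4.9, -14.5, -0.1], [-0.7, -15.3, -0.2], [3.5, -14.9, -0.2]]
```

```bash
python3 -m crank '[[[-14,-6,0,0,255],[-12,-9,0,0,255],[-9.5,-12,0,0,255],[-6.5,-14,0,0,255],[-3,-15,0,0,255]]]'>/dev/null; python3 w.py 16 6
```

```text
clock 35.42 ang 92.7 r 54.5 z 0.1206 Ftan(resist) 8.59 Frad -4.26 Fz 5.5 w 0.0180 tilt 1.5
[[0.3, -15.2, -0.3], [5.0, -14.5, -0.3], [8.8, -12.5, -0.3], [11.9, -9.6, -0.2], [14.1, -6.0, -0.1], [15.2, -1.9, 0.1]]
```

```bash
python3 -m crank '[[[1,-15,0,0,255],[4.5,-14.5,0,0,255],[8,-13,0,0,255],[11,-10.5,0,0,255],[13.5,-7.5,0,0,255]]]'>/dev/null; python3 w.py 16 6
```

```text
clock 36.05 ang 23.7 r 54.9 z 0.1206 Ftan(resist) 7.49 Frad -2.59 Fz 3.0 w 0.0182 tilt 2.4
[[14.5, -4.8, -0.2], [15.3, -0.5, -0.2], [14.8, 3.8, 0.0], [13.2, 7.7, 0.2], [10.6, 11.1, 0.4], [7.1, 13.5, 0.5]]
```

```bash
python3 -m crank '[[[14.5,-4.5,0,0,255],[15.5,-1,0,0,255],[15,2.5,0,0,255],[14,6,0,0,255],[12,9.5,0,0,255]]]'>/dev/null; python3 w.py 16 6
```

```text
clock 36.67 ang 321.4 r 55.3 z 0.1209 Ftan(resist) 8.01 Frad 2.57 Fz -3.1 w 0.0183 tilt 2.6
[[10.6, 11.1, 0.3], [7.4, 13.4, 0.1], [3.4, 14.9, 0.3], [-0.9, 15.3, 0.4], [-5.0, 14.4, 0.6], [-8.8, 12.5, 0.7]]
```

```bash
python3 -m crank '[[[10.5,11,0,0,255],[8,13,0,0,255],[4.5,14.5,0,0,255],[1,15.3,0,0,255],[-2.5,15,0,0,255]]]'>/dev/null; python3 w.py 16 6
```

```text
clock 37.30 ang 259.7 r 55.4 z 0.1211 Ftan(resist) 7.80 Frad 3.27 Fz -5.7 w 0.0187 tilt 2.2
[[-4.9, 14.6, 0.6], [-8.4, 12.8, 0.2], [-11.6, 10.0, 0.3], [-13.9, 6.4, 0.4], [-15.1, 2.3, 0.5], [-15.2, -1.9, 0.6]]
```

```bash
python3 -m crank '[[[-5,14.5,0.5,0,255],[-8.5,13,0.2,0,255],[-11,10.5,0.2,0,255],[-13.5,7.5,0.3,0,255],[-15,4,0.3,0,255]]]'>/dev/null; python3 w.py 16 5
```

```text
clock 37.92 ang 193.9 r 55.2 z 0.1208 Ftan(resist) 7.43 Frad 3.84 Fz 2.3 w 0.0182 tilt 1.3
[[-15.2, 1.8, 0.4], [-15.1, -2.3, 0.2], [-13.9, -6.3, 0.2], [-11.6, -9.9, 0.3], [-8.5, -12.8, 0.3]]
```

```bash
python3 -m crank '[[[-15,2,0.3,0,255],[-15,-2,0.2,0,255],[-14,-5.5,0.2,0,255],[-12.5,-9,0.2,0,255]]]'>/dev/null; python3 w.py 8 5
```

```text
clock 38.42 ang 139.3 r 54.7 z 0.1206 Ftan(resist) 7.74 Frad -0.48 Fz 4.4 w 0.0184 tilt 1.1
[[-5.8, -5.0, 0.2], [-4.9, -5.9, 0.0], [-4.0, -6.5, 0.1], [-3.0, -7.0, 0.1], [-2.0, -7.4, 0.1]]
```

```bash
python3 -m crank '[[[-5.8,-5,0,0,255],[-4.9,-5.9,0,0,255],[-4,-6.5,0,0,255],[-3,-7,0,0,255]]]'>/dev/null; python3 w.py 8 5
```

```text
clock 38.92 ang 115.9 r 54.4 z 0.1206 Ftan(resist) 7.34 Frad 0.03 Fz 7.6 w 0.0182 tilt 1.2
[[-3.7, -6.7, 0.0], [-2.1, -7.4, -0.0], [-1.1, -7.6, -0.0], [-0.0, -7.7, -0.0], [1.0, -7.6, 0.0]]
```

Turned 445° so far, and resistance is still the free-running ~7.5 N. Going on in shorter steps.

```bash
python3 -m crank '[[[-3.2,-6.9,0,0,255],[-2,-7.4,0,0,255],[-1,-7.6,0,0,255]]]'>/dev/null; python3 w.py 8 3
python3 -m crank '[[[0,-7.7,0,0,255],[1,-7.6,0,0,255]]]'>/dev/null; python3 w.py 6 4
```

```text
clock 39.30 ang 98.7 r 54.3 z 0.1206 Ftan(resist) 6.81 Frad 0.29 Fz 7.1 w 0.0187 tilt 1.4
[[-1.6, -7.5, 0.0], [0.1, -7.7, -0.1], [1.2, -7.6, -0.1]]
clock 39.55 ang 87.2 r 54.3 z 0.1206 Ftan(resist) 6.29 Frad 1.52 Fz 6.3 w 0.0183 tilt 1.6
[[-0.4, -5.8, 0.0], [0.9, -5.7, -0.1], [1.5, -5.6, -0.1], [2.1, -5.4, -0.1]]
```

```bash
python3 -m crank '[[[0.3,-6,0,0,255],[0.9,-5.9,0,0,255]]]'>/dev/null; python3 w.py 6 2
python3 -m crank '[[[1.5,-5.8,0,0,255],[2,-5.6,0,0,255]]]'>/dev/null; python3 w.py 6 2
```

```text
clock 39.80 ang 79.1 r 54.4 z 0.1206 Ftan(resist) 7.58 Frad -2.11 Fz 5.7 w 0.0182 tilt 1.9
[[0.5, -5.7, -0.0], [1.7, -5.5, -0.1]]
clock 40.05 ang 71.0 r 54.4 z 0.1206 Ftan(resist) 7.64 Frad -1.48 Fz 5.7 w 0.0184 tilt 2.3
[[1.3, -5.6, -0.1], [2.5, -5.2, -0.2]]
```

```bash
python3 -m crank '[[[2,-5.6,0,0,255],[2.5,-5.3,0,0,255]]]'>/dev/null; python3 w.py 6 2
```

```text
clock 40.30 ang 63.0 r 54.5 z 0.1206 Ftan(resist) 7.96 Frad -2.32 Fz 5.0 w 0.0184 tilt 2.6
[[2.2, -5.3, -0.1], [3.2, -4.8, -0.2]]
```

```bash
python3 -m crank '[[[2.8,-5.2,0,0,255]]]'>/dev/null; python3 w.py 6 2
```

```text
clock 40.42 ang 59.0 r 54.5 z 0.1206 Ftan(resist) 7.42 Frad -3.29 Fz 4.5 w 0.0183 tilt 2.8
[[2.6, -5.1, -0.2], [3.5, -4.6, -0.2]]
```

```bash
python3 -m crank '[[[3,-5,0,0,255]]]'>/dev/null; python3 w.py 6 1
python3 -m crank '[[[3.4,-4.8,0,0,255]]]'>/dev/null; python3 w.py 6 1
```

```text
clock 40.55 ang 55.1 r 54.5 z 0.1206 Ftan(resist) 7.78 Frad -3.77 Fz 4.6 w 0.0183 tilt 3.0
[[3.0, -4.9, -0.2]]
clock 40.67 ang 51.2 r 54.6 z 0.1206 Ftan(resist) 6.66 Frad -3.08 Fz 5.0 w 0.0180 tilt 3.2
[[3.4, -4.7, -0.2]]
```

```bash
python3 -m crank '[[[3.6,-4.5,0,0,255]]]'>/dev/null; python3 w.py 6 1
```

```text
clock 40.80 ang 47.4 r 54.7 z 0.1205 Ftan(resist) 7.40 Frad -2.99 Fz 3.9 w 0.0184 tilt 3.4
[[3.7, -4.4, -0.3]]
```

```bash
python3 -m crank '[[[3.8,-4.4,0,0,255]]]'>/dev/null; python3 w.py 6 1
python3 -m crank '[[[4.2,-4.1,0,0,255]]]'>/dev/null; python3 w.py 6 1
```

```text
clock 40.92 ang 43.5 r 54.7 z 0.1205 Ftan(resist) 6.72 Frad -3.27 Fz 4.8 w 0.0183 tilt 3.5
[[4.0, -4.1, -0.2]]
clock 41.05 ang 39.7 r 54.8 z 0.1205 Ftan(resist) 6.56 Frad -3.43 Fz 3.5 w 0.0180 tilt 3.7
[[4.3, -3.8, -0.3]]
```

```bash
python3 -m crank '[[[4.5,-3.8,0,0,255]]]'>/dev/null; python3 w.py 6 1
```

```text
clock 41.17 ang 35.9 r 54.8 z 0.1205 Ftan(resist) 7.40 Frad -3.58 Fz 3.7 w 0.0184 tilt 3.9
[[4.6, -3.5, -0.3]]
```

```bash
python3 -m crank '[[[4.7,-3.5,0,0,255]]]'>/dev/null; python3 w.py 6 1
python3 -m crank '[[[4.9,-3.2,0,0,255]]]'>/dev/null; python3 w.py 6 1
```

```text
clock 41.30 ang 32.1 r 54.9 z 0.1205 Ftan(resist) 7.86 Frad -4.38 Fz 4.8 w 0.0180 tilt 4.1
[[4.8, -3.1, -0.3]]
clock 41.42 ang 28.5 r 54.9 z 0.1205 Ftan(resist) 6.44 Frad -3.75 Fz 3.9 w 0.0181 tilt 4.3
[[5.1, -2.7, -0.3]]
```

Run:
```python
from h import *; from workcell import bot
for n,s,f in(("top",np.s_[215:285,262:392],6),("scene",np.s_[200:340,240:400],5)):
    c=bot.camera(n); cv2.imwrite(f"pics/{n}9.png",cv2.resize(c["img"][s],None,fx=f,fy=f,interpolation=cv2.INTER_CUBIC)[:600,:800])
```

```text
(no output)
```

View pics/top9.png

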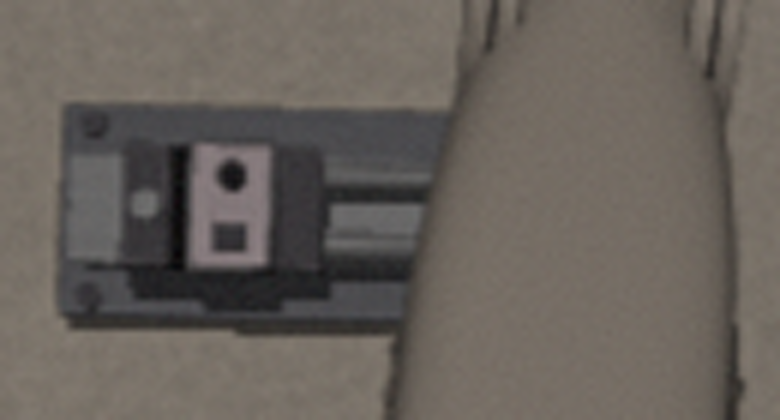

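View pics/scene9.png

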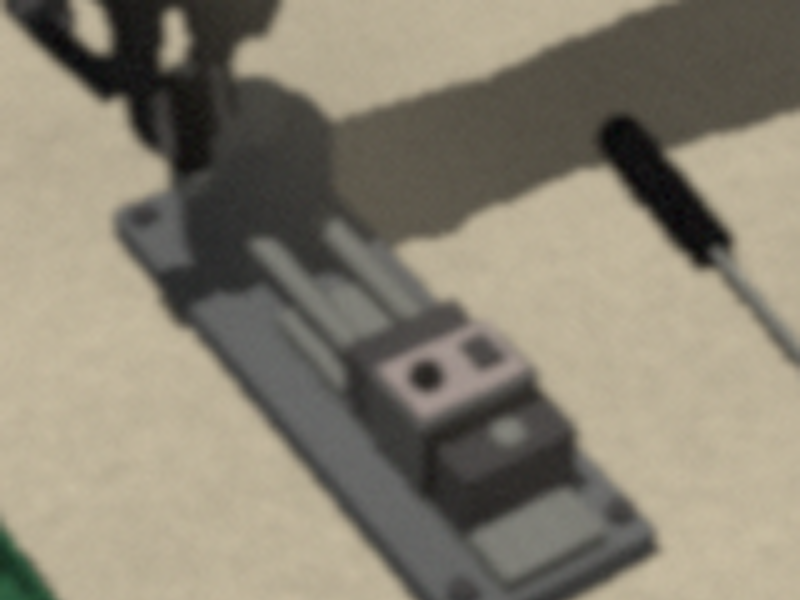

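Top view: the jaw is against the box and the box is close to the rear rubber face (dark strip at cols 170–190). Resistance is still free-running, so I'll continue in small steps.

```bash
python3 -m crank '[[[5,-2.8,0,0,255]]]'>/dev/null; python3 w.py 6 1
python3 -m crank '[[[5.2,-2.4,0,0,255]]]'>/dev/null; python3 w.py 6 1
```

```text
clock 41.65 ang 24.7 r 55.0 z 0.1204 Ftan(resist) 8.35 Frad -3.87 Fz 3.8 w 0.0180 tilt 4.4
[[5.2, -2.3, -0.4]]
clock 41.77 ang 21.8 r 55.0 z 0.1205 Ftan(resist) 9.89 Frad -2.85 Fz 3.9 w 0.0183 tilt 4.6
[[5.4, -2.0, -0.4]]
```

```bash
python3 -m crank '[[[5.3,-2.2,0,0,255]]]'>/dev/null; python3 w.py 6 1
```

```text
clock 41.90 ang 19.2 r 55.1 z 0.1204 Ftan(resist) 8.63 Frad -3.63 Fz 3.9 w 0.0187 tilt 4.9
[[5.5, -1.7, -0.4]]
```

```bash
python3 -m crank '[[[5.4,-1.9,0,0,255]]]'>/dev/null; python3 w.py 6 1
```

```text
clock 42.02 ang 16.8 r 55.1 z 0.1204 Ftan(resist) 9.52 Frad -4.22 Fz 3.2 w 0.0183 tilt 5.1
[[5.6, -1.4, -0.4]]
```

```bash
python3 -m crank '[[[5.6,-1.5,0,0,255]]]'>/dev/null; python3 w.py 6 1
```

```text
clock 42.15 ang 14.6 r 55.1 z 0.1205 Ftan(resist) 10.59 Frad -3.99 Fz 3.3 w 0.0183 tilt 5.4
[[5.6, -1.2, -0.4]]
```

```bash
python3 -m crank '[[[5.7,-1.3,0,0,255]]]'>/dev/null; python3 w.py 6 1
```

```text
clock 42.27 ang 12.7 r 55.1 z 0.1204 Ftan(resist) 9.84 Frad -4.64 Fz 3.6 w 0.0181 tilt 5.6
[[5.7, -1.0, -0.5]]
```

The nip is clear: the force rose from ~7.3 N to ~10.2 N, and the advance per row dropped, starting at 24.7°. About 12° (0.21 rad) past contact gives roughly 50–65 N of clamping. Stopping, relaxing and letting go.

```bash
python3 -m crank '[[[0,0,0,0,255],[0,0,0,0,255]]]'>/dev/null; python3 w.py 6 1
python3 -m crank '[[[0,0,0,0,100],[0,0,0,0,0],[0,0,0,0,0],[0,0,0,0,0],[0,0,0,0,0],[0,0,0,0,0]]]'>/dev/null; python3 w.py 6 1; python3 s.py .61 -.09 .2
```

```text
clock 42.52 ang 12.9 r 55.2 z 0.1205 Ftan(resist) -0.13 Frad -4.56 Fz -0.6 w 0.0179 tilt 5.6
[[5.7, -1.0, -0.3]]
clock 43.27 ang 13.2 r 55.8 z 0.1198 Ftan(resist) 0.15 Frad 0.93 Fz -0.0 w 0.0853 tilt 5.6
[[5.8, -0.3, -1.1]]
clock 43.27 eef [ 0.6198 -0.0905  0.1198] yhead 178.77 tilt 5.61 F [ 0.9  0.4 -0. ] w 0.0853 shift [ -4.7  16.3 -79. ]
z axis [-0.0797  0.0566 -0.9952] in tool: x.up -3.13 deg y.up 4.64 deg j [-0.166  0.625  0.298  1.332  0.043 -1.715]
```

```bash
python3 -m crank '[[[0,2,-14,0,0],[0,2,-14,0,0],[0,2,-14,0,0],[0,2,-14,0,0],[0,2,-14,0,0],[0,2,-14,0,0],[0,2,-14,0,0],[0,0,0,0,0]]]'>/dev/null; python3 s.py .42 -.2 .25
python3 -m crank '[[[0,25,-5,0,0],[0,25,0,0,0],[0,25,0,0,0],[0,25,0,0,0],[0,25,0,0,0],[0,25,0,0,0],[0,25,0,0,0],[0,25,0,0,0],[0,0,0,0,0]]]'>/dev/null; python3 s.py .42 -.2 .25
python3 - <<'E'
from h import *; from workcell import bot
for n,s,f in(("top",np.s_[215:285,262:392],6),("scene",np.s_[200:340,240:400],5)):
    c=bot.camera(n); np.savez(f"pics/{n}10.npz",**c); cv2.imwrite(f"pics/{n}10.png",cv2.resize(c["img"][s],None,fx=f,fy=f,interpolation=cv2.INTER_CUBIC)[:600,:800]); cv2.imwrite(f"pics/{n}10f.png",c["img"])
E
```

```text
clock 44.27 eef [ 0.6141 -0.0964  0.2281] yhead 178.76 tilt 5.36 F [-0.3 -0.9 -0.2] w 0.0851 shift [107.2 192.9 -13.1]
z axis [-0.075   0.0558 -0.9956] in tool: x.up -3.09 deg y.up 4.37 deg j [-0.176  0.566  0.48   1.569  0.042 -1.725]
clock 45.40 eef [ 0.4066 -0.0914  0.2437] yhead 178.80 tilt 5.89 F [ 0.4  0.5 -0.9] w 0.0852 shift [107.7 -15.1 -13.7]
z axis [-0.0848  0.0578 -0.9947] in tool: x.up -3.20 deg y.up 4.93 deg j [-0.247  0.148 -0.083  1.436  0.035 -1.796]
```

View pics/top10.png

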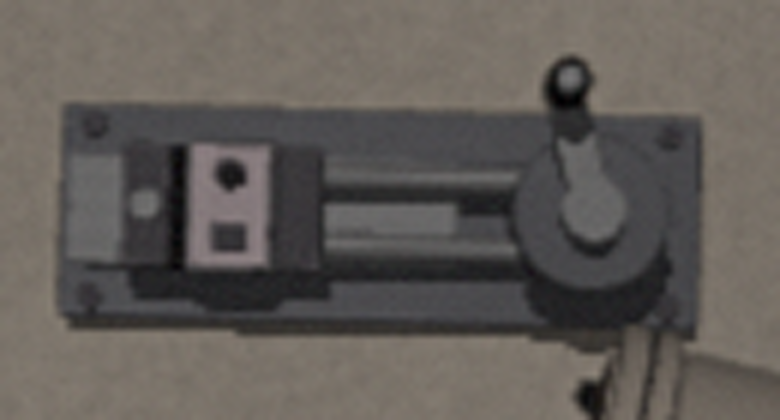

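View pics/scene10.png

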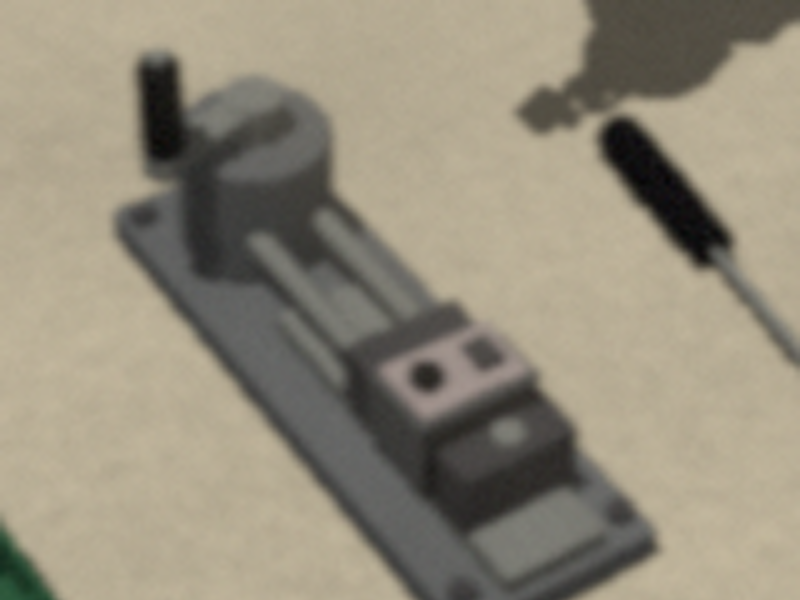

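View pics/top10f.png

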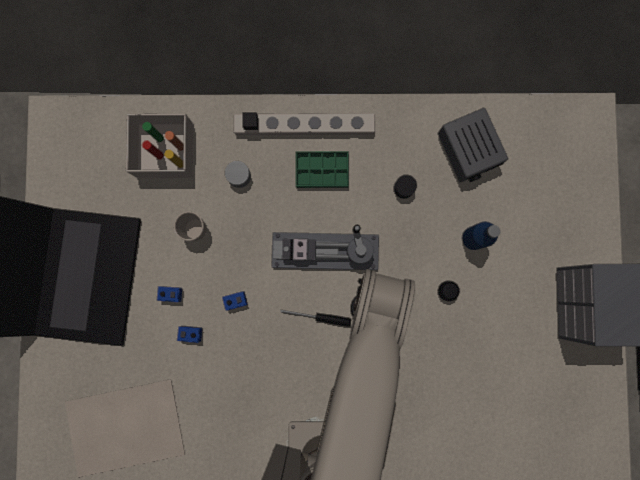

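The top view shows the box between the jaws with no visible gap (box cols 187–272, jaw from 272, rubber 170–187). The crank is free and everything else is where it was. One last check on box pose, then hand in.

Run:
```python
from h import *; from workcell import bot
c=load("top10"); P=cloud(c); q=P[c["depth"]>0]
b=q[(abs(q[:,0]-.572)<.04)&(q[:,1]>.02)&(q[:,1]<.09)&(q[:,2]>.0675)&(q[:,2]<.073)]
A=np.c_[b[:,:2]-b[:,:2].mean(0),np.ones(len(b))]; f=np.linalg.lstsq(A,b[:,2],rcond=None)[0]
print("box",len(b),cv2.minAreaRect((b[:,:2]*1e3).astype(np.float32)),"z",f[2],"tilt deg",np.degrees(f[:2]))
o=bot.get_obs(); print(o["clock"],o["ft_force"].round(1))
print(bot.job_done())
```

```text
box 191 ((573.296875, 54.938392639160156), (57.56340789794922, 68.28875732421875), 0.05766768380999565) z 0.07003293388706444 tilt deg [-0.34179582  0.82481675]
45.5 [-0.4  0.4  0.8]
the job is handed in; nothing more can be done
None
```

The grey project box is standing on the vice bed, held between the jaws. The gripper is off both the box and the crank, and I handed the job in at 45.5 s; no verdict was reported.

**What I did**
- **Box:** I took it by its two sides 60 mm apart, lowered it onto the bed until it touched, and let go. Before winding, the wrist camera put its top at 70.2 mm (so its base at 30 mm) and its centre within 0.5 mm of the vice centre line.
- **Crank:** I wound it clockwise by the grip for about 548°. I stopped when the force along the circle rose from about 7.3 N to about 10.2 N.
- **Clamping:** I estimate roughly 50–65 N, from the force rise and from turning about 12° past first contact. It was not measured directly.

**Last checks**
- **Seating:** The final top view shows no gap at either jaw. The top plate is at 70.0 mm and level to within 1°, about the noise of that depth image.
- **Other things:** The crank is free, and the other objects look to be where they started.

**What disagreed or went wrong**
- **Final box fit:** The outline fit from the top camera (57.6 × 68.3 mm) took in stray points from the jaws, so it does not confirm the final centring. For centring I rely on the earlier wrist measurement and that last view.
- **Camera offset:** The top and wrist cameras disagreed by about 2 mm on where the vice is.
- **Joint 6 limit:** Early on, joint 6 ran up to its end of range and tilted the tool about 6°. I pressed the joint gently against its opposite limit to undo the tilt. The angles I read there stayed within range, to 3.136 rad of 3.14, but I took no reading when it first hit the limit.

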